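Take the cover out of the crumb box and stand it up to dry

TASK

The crumb box is due for cleaning: turn both metal turn buttons fully aside so that they lie along the edge of the box, lift the slatted cover out by its grip rib and lay it face up on the sloping wooden stand, leaning against the two arms with an edge on the lip, and let go of it there. Then take it by its raised upper edge and stand it upright on edge in the empty slot of the drying rack, right down on the slot floor, and let go. Leave the buttons turned aside, and do not knock over or push away the jars, the mug and the other things standing about.

Things in the scene. Friction and masses are not known exactly. Their poses are not given: they have to be found in the camera images.
- crumb_box: Low fixed wooden box, 150 (x) x 204 (y, long side) x 50 mm high; origin at the centre of its underside. Its top opening, 122 x 136 mm, holds the cover flush with the rim (3 mm clearance all round; the cover lies on a ledge 10 mm below the rim). It stands left or right of the stand, its yaw varies.
- button_left (a joint): Angle (rad) of the turn button on the box's +y end: a flat steel bar 58 x 10 x 6 mm, pivoted at its middle about the vertical, with an upright grip fin 32 long x 10 thick x 18 mm high on top, along the bar. 0: bar along the box's y axis, reaching over the cover and locking it; grows anticlockwise from above; stops at -1.65 and 1.65. +-1.57: along the box's end, clear of the cover. Either way round will do. Light friction (0.03 N m); it stays where it is left.
- button_right (a joint): The same for the turn button on the box's -y end.
- button_left_fin (a point): Centre of the grip fin of button_left, on its pivot axis (84 mm from the box centre along the box's +y, 67 mm above the worktop; fin from 58 to 76 mm). Its axes turn with the button: y along the bar and fin.
- button_right_fin (a point): The same for button_right, at the box's -y end.
- cover_center (a point): Centre of the slatted wooden cover plate, 116 (x) x 130 (y) x 10 mm thick, about 0.22 kg. z is the plate's normal, on the side of the grip rib: a dark rib 36 (along x) x 14 (along y) x 22 mm high in the middle of the upper face, from 5 to 27 mm above this point. In the box its axes are those of the box.
- stand: Fixed sloping wooden stand, 124 mm wide (y), 110 mm deep; origin on the worktop under it. Two arms, 12 mm wide, 100 mm apart, rise at 45 degrees toward +x; at their foot a lip stands 14 mm proud of the slope. Between and behind the arms there is free room for a finger. x is horizontal, toward the raised side.
- stand_seat (a point): Where the cover's centre lies when the cover rests on the stand: 94.5 mm above the worktop; axes are the stand's. There the rib points half up and half to -x, the 130 mm edges lie level along y, the lower one on the lip; the upper one is 58 mm up the slope from here and reaches 16 mm past the arms' ends.
- slot_floor (a point): Middle of the floor of the drying rack's free slot, 14 mm above the worktop. The slot runs along y and is 16 mm wide (x), between two pairs of dowels (10 mm thick, tops 57 mm above the worktop) at y = +-45 mm; its ends are open.
- rack: Fixed wooden drying rack, 130 (x) x 112 (y) mm; origin on the worktop under its centre. Two parallel slots along y, at x = +32 and -32 mm; one is free, the other holds a smaller cover, 106 long, 74 mm high (which one varies). The rack stands left or right, the crumb box on the other side, the stand between them.
- jam_jar: Glass jam jar, 72 mm wide, 102 mm high, toward the back; origin under its centre. Leave it alone.
- sugar_shaker: Slim shaker, 44 mm wide, 90 mm high, toward the back; origin under its centre. Leave it alone.
- honey_jar: Glass honey jar, 71 mm wide, 110 mm high, at the back left; origin under its centre. Leave it alone.
- mug: Mug, 92 mm wide, 95 mm high, at the far right; origin under its centre. Leave it alone.
- kaiser: Round bread roll, 98 x 92 x 66 mm, at the far left. Leave it alone.
- poppy_roll: Dark poppy roll at the back, 124 x 76 x 38 mm. Leave it alone.
- grain_roll_a: Grain roll at the back, 72 x 117 x 48 mm. Leave it alone.
- grain_roll_b: Grain roll at the back, 87 x 121 x 54 mm. Leave it alone.
- sweet_knot: Golden knotted roll at the back, 132 x 130 x 57 mm. Leave it alone.

How it is judged:
By the outcome, as a careful person would: the job done as asked, in the order asked, and still so for the second after the job is handed in, with the robot touching nothing.
It also fails if it takes over 72 s, if anything falls off the work surface, if the arm or the gripper's body presses on something with over 40 N, if the wrist force passes 120 N, or if a joint passes its speed limit or range.

ROBOT

A 6-joint arm with a two-finger parallel gripper is mounted at the origin on a cart in front of the work surface, level with it; the furniture and walls round the work are solid. World frame = base frame: x ahead of the robot, y to its left, z up, the work surface at z = 0. Lengths are in m, angles in rad, forces in N, time in s.
With the tool pointing down it reaches from about 0.4 to 0.825 m from the base axis. Payload 7 kg.
Tool frame: the origin (TCP) lies midway between the tips of the shut fingers; the grasp point (between the pads) lies 19 mm behind it; z points along the fingers, y is the direction in which the jaws open and shut (so a half turn about z gives the same grasp; the last joint's range is limited). The gripper opens to 88 mm and grips with 3 to 60 N. Pads are 19 mm wide; open, the fingers measure 130 mm over their backs; the gripper's body (78 mm by 193 mm) begins 47 mm behind the grasp point.
Start: joints at [1.468, 0.359, 0.012, 0, -1.224, -0.288], TCP at [0.257, 0.624, 0.227] pointing down, gripper open.
Joint ranges: [-3.07, 3.07], [-1.43, 2.12], [-1.02, 1.25], [-3.03, 1.67], [-3.05, -0], [-3.03, 3.03]. Speed limits (rad/s): [2.39, 2.39, 3.01, 3.14, 3.14, 3.14].

INTERFACE

Orientations are given as a unit quaternion [x, y, z, w].
In Python, from cell import * gives the robot as it stands.
- The arm moves only by the shell command python3 -m jog 'ROWS' [OPENING] [FORCE]. ROWS is JSON, a list of rows, each an object of numbers: "dx", "dy", "dz": the shift along the world's x, y, z in cm; "spin": the turn about the world's z in rad. A call has 1 to 10 rows; each row is the pose to reach, as a shift and turn from the pose measured when the call began; what a row does not reach only later rows make up. A row lasts 1/8 s, in which the tool goes at most 62.5 mm and 10.7 degrees, less where a joint would pass 70% of its speed; a pose out of reach is approached as far as the arm can. A call with a gripper value outside its range is refused whole. OPENING is the opening, from 0 (shut) to 1 (fully open), set as the call begins (- or left out, the last holds). The fingers move at their own pace and stop on an object; FORCE is the grip in N (left out, the last holds). Time passes only in rows, so rows that repeat a pose let the fingers close. It gives the time, the measured TCP pose, the force and the opening at its end, in the units of the state.
- get_obs(): the state, without advancing time (a new reading comes with each control period).
- get_image(name): name is "side" or "top"; returns (picture, depth): 420x560x3 uint8, red, green, blue; 420x560 float32, m along the optical axis (not along the pixel's ray), 0 where there is no reading.
- calibration(name): a dict with "K" (3x3 intrinsics, pixels), "R" (3x3) and "t" (3): a world point X has camera coordinates R X + t. Camera axes: x right, y down, z forward; pixel columns grow to the right and rows downward; lengths in m; the calibration is good to about 2 mm. A picture is of the moment at which its call begins. calibration takes no time and is no camera call.
- job_done(): hands the job in, once; it reports no verdict.
The state is a dict: "time_s": time; "q": joint angles; "joint_vel": joint speeds; "joint_torque": joint torques, N m; "tcp_pos": TCP position; "ee_rot": TCP orientation; "force": force on the tool from outside, world axes, zero at the start; "wrist_torque": the same for the moment, N m; "finger_gap": finger opening in m.
Only numpy, scipy, OpenCV 4.12 (cv2) and the standard library are available. Lean on these libraries where they do the work, as an engineer would, in place of code of your own. Each camera call takes 0.05 s, during which the arm holds its last target.

## Working session

There is one attempt and no reset: what is moved stays moved. The work goes in short steps, Python scripts to look and compute and a shell command to move; the robot and the scene stay as the last step left them, time stands still between calls to the robot, and variables do not carry over. Pictures are saved under pics/ and viewed, and the job is handed in when it is done.

```bash
ls; mkdir -p pics
cat > h.py <<'E'
from cell import *
import numpy as np, cv2
def snap(name,tag):
    im,d=get_image(name); np.savez(f'pics/{tag}.npz',im=im,d=d)
    cv2.imwrite(f'pics/{tag}.png',cv2.cvtColor(im,cv2.COLOR_RGB2BGR)); return im,d
def cloud(name,d):
    c=calibration(name);K=np.array(c['K']);R=np.array(c['R']);t=np.array(c['t'])
    v,u=np.mgrid[:d.shape[0],:d.shape[1]]
    P=np.stack([(u-K[0,2])/K[0,0]*d,(v-K[1,2])/K[1,1]*d,d],-1)
    W=(P-t)@R; W[d<=0]=np.nan; return W
E
python3 - <<'E'
from h import *
for n in('top','side'):
    snap(n,n+'0'); c=calibration(n); print(n,c)
o=get_obs();print({k:np.round(v,3) for k,v in o.items()})
E
```

```text
pics
top {'K': array([[521.79807104,   0.        , 279.13908699],
       [  0.        , 521.79807104, 215.47243258],
       [  0.        ,   0.        ,   1.        ]]), 'R': array([[ 0.34519243, -0.93852711, -0.0030085 ],
       [-0.78358602, -0.28643748, -0.55131345],
       [ 0.51656087,  0.19266665, -0.83429277]]), 't': array([-0.22004744,  0.49472795,  1.59038575])}
side {'K': array([[386.81283678,   0.        , 283.80258517],
       [  0.        , 386.81283678, 205.77905415],
       [  0.        ,   0.        ,   1.        ]]), 'R': array([[ 0.99796248, -0.06290905, -0.01064623],
       [-0.03483687, -0.39745848, -0.91695864],
       [ 0.05345357,  0.9154612 , -0.3988402 ]]), 't': array([-0.59841581,  0.09948262,  1.26527419])}
{'time_s': np.float64(0.1), 'q': array([ 1.468,  0.359,  0.011, -0.   , -1.224, -0.288]), 'joint_vel': array([ 0.001, -0.001,  0.004,  0.001,  0.   , -0.   ]), 'joint_torque': array([-2.0000e-03, -5.8417e+01,  2.9375e+01,  7.0160e+00,  1.0000e-02,
       -0.0000e+00]), 'tcp_pos': array([0.257, 0.624, 0.226]), 'ee_rot': array([ 0.981, -0.194, -0.   ,  0.001]), 'force': array([0.469, 0.85 , 0.063]), 'wrist_torque': array([-0.019,  0.029,  0.054]), 'finger_gap': np.float64(0.087)}
```

View pics/top0.png

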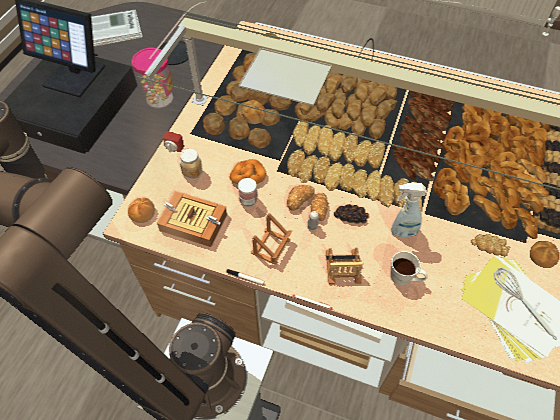

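View pics/side0.png

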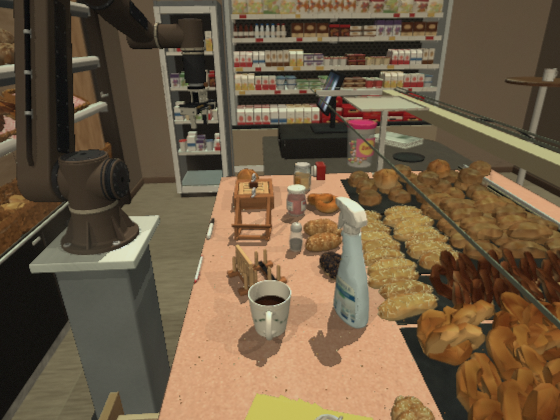

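```bash
cat >> h.py <<'E'
def crop(im,u0,u1,v0,v1,s,fn):
    c=cv2.resize(im[v0:v1,u0:u1],None,fx=s,fy=s,interpolation=cv2.INTER_CUBIC); cv2.imwrite(fn,cv2.cvtColor(c,cv2.COLOR_RGB2BGR))
E
python3 - <<'E'
from h import *
z=np.load('pics/top0.npz');im,d=z['im'],z['d']
crop(im,140,400,170,300,3,'pics/c0.png')
W=cloud('top',d)
# ortho map: x 0.3..0.8 , y -0.4..0.6
s=800
A=np.zeros((400,800,3),np.uint8)
P=W[150:320,100:430].reshape(-1,3);C=im[150:320,100:430].reshape(-1,3)
o=np.argsort(P[:,2]);P=P[o];C=C[o]
for p,c in zip(P,C):
    if np.isnan(p[0]):continue
    r=int((0.8-p[0])*s);q=int((0.6-p[1])*s)
    if 0<=r<400 and 0<=q<800: A[r:r+3,q:q+3]=c
cv2.imwrite('pics/o0.png',A[:,:,::-1])
for u,v in[(193,218),(180,207),(208,226),(271,240),(344,266)]: print(u,v,W[v,u].round(3))
E
```

```text
193 218 [0.511 0.289 0.005]
180 207 [0.514 0.335 0.049]
208 226 [0.47  0.203 0.057]
271 240 [ 0.522 -0.012  0.003]
344 266 [ 0.47  -0.289  0.078]
```

View pics/c0.png

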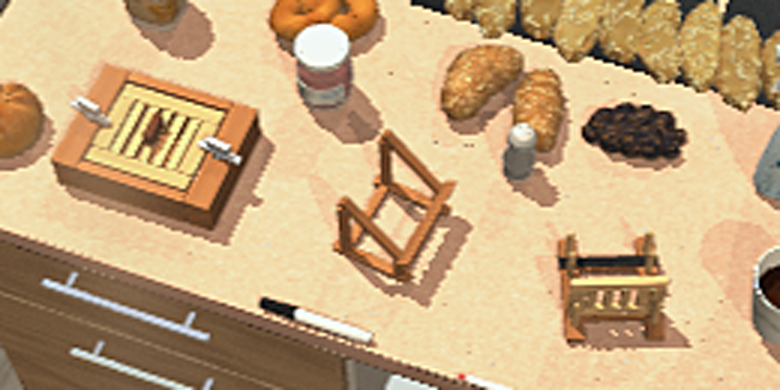

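View pics/o0.png

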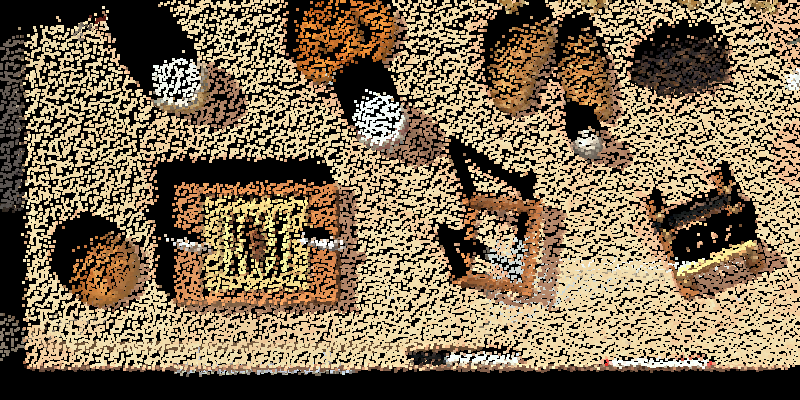

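```bash
python3 - <<'E'
from h import *
z=np.load('pics/top0.npz');im,d=z['im'],z['d'];W=cloud('top',d)
for n in('top','side'):
    c=calibration(n);print(n,'cam at',-(c['R'].T@c['t']))
P=W.reshape(-1,3)
def sel(x0,x1,y0,y1,z0,z1): 
    return P[(P[:,0]>x0)&(P[:,0]<x1)&(P[:,1]>y0)&(P[:,1]<y1)&(P[:,2]>z0)&(P[:,2]<z1)]
t=sel(.45,.75,-.3,.5,-.02,.02);print('table z',np.median(t[:,2]))
b=sel(.38,.62,.13,.42,.044,.056);print(len(b),cv2.minAreaRect((b[:,:2]*1000).astype(np.float32)))
f=sel(.38,.62,.13,.42,.064,.085)
for p in f: print(p.round(3))
E
python3 - <<'E'
from h import *
z=np.load('pics/top0.npz');im,d=z['im'],z['d'];W=cloud('top',d)
hm=np.nan_to_num(W[...,2]);
g=np.clip(hm*1000/130*255,0,255).astype(np.uint8)
g=cv2.applyColorMap(g,cv2.COLORMAP_JET)
c=np.vstack([cv2.resize(a[200:290,240:370],None,fx=6,fy=3.3*6/3.3*0.55,interpolation=cv2.INTER_NEAREST) for a in (im[:,:,::-1],g)])
cv2.imwrite('pics/c1.png',c);print(c.shape)
z=np.load('pics/side0.npz')
crop(z['im'],220,320,160,310,4,'pics/c2.png')
E
```

```text
top cam at [-0.35791044 -0.37122615  1.59893549]
side cam at [ 0.53302877 -1.15641499  0.58949279]
table z 0.0013773655676587158
1585 ((501.97357177734375, 251.82781982421875), (181.8608856201172, 279.01837158203125), 10.78700065612793)
[0.618 0.135 0.07 ]
[0.62  0.132 0.069]
[0.5   0.378 0.077]
[0.501 0.375 0.077]
[0.499 0.369 0.083]
[0.502 0.386 0.064]
[0.495 0.375 0.079]
[0.497 0.372 0.079]
[0.497 0.368 0.08 ]
[0.503 0.369 0.072]
[0.497 0.383 0.066]
[0.498 0.38  0.066]
[0.49  0.368 0.084]
[0.494 0.367 0.078]
[0.499 0.367 0.072]
[0.495 0.359 0.081]
[0.497 0.356 0.08 ]
[0.491 0.374 0.073]
[0.489 0.369 0.078]
[0.492 0.367 0.075]
[0.494 0.364 0.074]
[0.496 0.362 0.072]
[0.497 0.358 0.073]
[0.495 0.352 0.079]
[0.496 0.348 0.079]
[0.493 0.373 0.065]
[0.489 0.361 0.075]
[0.489 0.356 0.078]
[0.489 0.353 0.08 ]
[0.492 0.351 0.076]
[0.489 0.359 0.07 ]
[0.487 0.352 0.077]
[0.493 0.353 0.068]
[0.493 0.348 0.07 ]
[0.485 0.352 0.073]
[0.49  0.352 0.066]
[0.492 0.349 0.066]
[0.506 0.282 0.08 ]
[0.51  0.281 0.074]
[0.515 0.281 0.068]
[0.508 0.285 0.069]
[0.506 0.28  0.074]
[0.505 0.275 0.078]
[0.
[... 630 characters left out ...]
0.074]
[0.499 0.211 0.075]
[0.499 0.206 0.078]
[0.498 0.201 0.082]
[0.501 0.199 0.078]
[0.478 0.271 0.067]
[0.496 0.209 0.075]
[0.496 0.205 0.077]
[0.496 0.201 0.079]
[0.495 0.197 0.081]
[0.501 0.196 0.074]
[0.501 0.192 0.076]
[0.442 0.363 0.065]
[0.494 0.208 0.071]
[0.495 0.205 0.071]
[0.493 0.2   0.076]
[0.493 0.196 0.079]
[0.497 0.195 0.073]
[0.495 0.189 0.079]
[0.498 0.187 0.077]
[0.504 0.187 0.068]
[0.493 0.201 0.07 ]
[0.495 0.198 0.068]
[0.492 0.191 0.077]
[0.492 0.188 0.079]
[0.495 0.185 0.075]
[0.495 0.182 0.077]
[0.493 0.197 0.065]
[0.494 0.194 0.066]
[0.491 0.188 0.074]
[0.493 0.185 0.073]
[0.492 0.18  0.077]
[0.49  0.184 0.071]
[0.491 0.181 0.064]
[0.492 0.174 0.066]
(594, 780, 3)
```

View pics/c1.png

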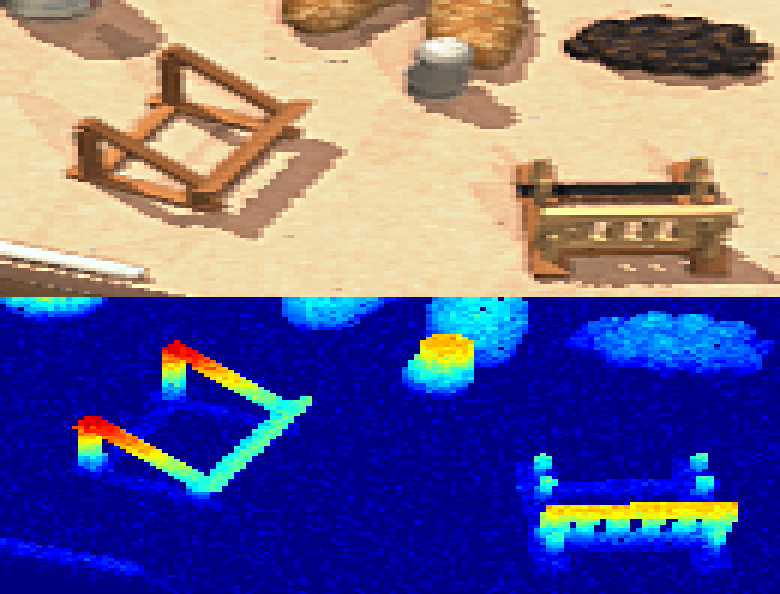

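View pics/c2.png

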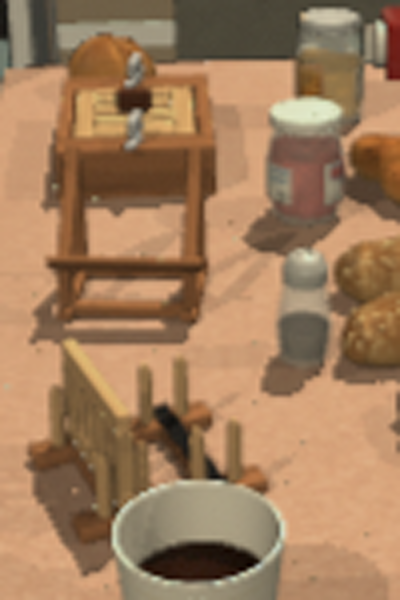

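```bash
cat > fit.py <<'E'
from h import *
from scipy.optimize import least_squares
def sdf(Q,c,h):
    q=np.abs(Q-c)-h
    return np.linalg.norm(np.maximum(q,0),axis=1)+np.minimum(q.max(1),0)
def local(P,p):
    c,s=np.cos(p[2]),np.sin(p[2]);d=P[:,:2]-p[:2]
    return np.c_[d[:,0]*c+d[:,1]*s,-d[:,0]*s+d[:,1]*c,P[:,2]]
def m_box(Q): return sdf(Q,np.array([0,0,.025]),np.array([.075,.102,.025]))
r=np.sqrt(.5)
def slope(Q):
    z=Q[:,2]-.0945
    return np.c_[(Q[:,0]+z)*r,Q[:,1],(-Q[:,0]+z)*r]
def m_stand(Q):
    S=slope(Q);T=.006
    a=[sdf(S,np.array([(-.058+.042)/2,y,-.005-T]),np.array([.05,.006,T])) for y in(-.05,.05)]
    a.append(sdf(S,np.array([-.063,0,.0]),np.array([.005,.062,.009])))
    return np.min(a,0)
def m_rack(Q):  # free slot at +32*sgn
    a=[sdf(Q,np.array([x,y,.03]),np.array([.005,.005,.027])) for x in(-.045,-.019,.019,.045) for y in(-.045,.045)]
    a.append(sdf(Q,np.array([-.032,0,.051]),np.array([.005,.053,.037])))
    return np.min(a,0)
def fit(P,m,inits,fs=.003):
    best=None
    for p0 in inits:
        s=least_squares(lambda p:m(local(P,p)),p0,loss='soft_l1',f_scale=fs,x_scale=[.01,.01,.1])
        if best is None or s.cost<best.cost:best=s
    res=np.abs(m(local(P,best.x)))
    return best.x,len(P),np.median(res),best.cost
E
python3 - <<'E'
from fit import *
Ws={n:cloud(n,np.load(f'pics/{n}0.npz')['d']).reshape(-1,3) for n in('top','side')}
for n in('top','side','both'):
    A=np.vstack(list(Ws.values())) if n=='both' else Ws[n]
    A=A[~np.isnan(A[:,0])]
    def near(c,rad,z0,z1):
        return A[(np.hypot(A[:,0]-c[0],A[:,1]-c[1])<rad)&(A[:,2]>z0)&(A[:,2]<z1)]
    P=near((.498,.278),.14,.012,.054)
    P=P[P[:,1]<.395]
    print(n,'box',fit(P,m_box,[(.498,.278,a) for a in(-.1,0,.1)]))
    P=near((.52,-.0),.1,.055,.14);print('stand',fit(P,m_stand,[(.52,0,a) for a in(.8,1.1,1.4,1.7,2.)]))
    P=near((.49,-.29),.1,.025,.1);print('rack',fit(P,m_rack,[(.49,-.29,a) for a in(-.3,0,.3,.6)]))
E
```

```text
top box (array([0.49813813, 0.28120247, 0.01179624]), 1816, np.float64(0.0018583877044204), np.float64(0.006242408680950439))
stand (array([ 0.4981912 , -0.02002841,  1.45787689]), 338, np.float64(0.002303210941154831), np.float64(0.003557185557629392))
rack (array([ 0.50892724, -0.28212   ,  0.38155503]), 419, np.float64(0.0012636273906789118), np.float64(0.0007610730167898201))
side box (array([0.49538306, 0.28197146, 0.0106647 ]), 887, np.float64(0.0012289430880658703), np.float64(0.0016880493873151128))
stand (array([ 0.49664695, -0.01910711,  1.43782729]), 298, np.float64(0.0014620187709336895), np.float64(0.0021080027322177212))
rack (array([ 0.50749486, -0.28061383,  0.37988666]), 683, np.float64(0.0008638429696319434), np.float64(0.0004995757538086056))
both box (array([0.49808891, 0.28172046, 0.01251833]), 2703, np.float64(0.0016277877740797642), np.float64(0.007965375077395214))
stand (array([ 0.49787691, -0.01963861,  1.44686923]), 636, np.float64(0.0019093934304869357), np.float64(0.0057064397681087535))
rack (array([ 0.50782307, -0.28068245,  0.38013159]), 1102, np.float64(0.0010738083081801714), np.float64(0.0013238177308384767))
```

```bash
python3 -m jog '[{"dx":6,"dy":-6.5,"dz":0,"spin":-0.18},{"dx":12,"dy":-13,"dz":-2,"spin":-0.36},{"dx":18,"dy":-19.5,"dz":-5,"spin":-0.54},{"dx":23.9,"dy":-25.85,"dz":-9,"spin":-0.72},{"dx":23.9,"dy":-25.85,"dz":-9,"spin":-0.9},{"dx":23.9,"dy":-25.85,"dz":-10,"spin":-1.08},{"dx":23.9,"dy":-25.85,"dz":-10,"spin":-1.28},{"dx":23.9,"dy":-25.85,"dz":-10,"spin":-1.28},{"dx":23.9,"dy":-25.85,"dz":-10,"spin":-1.28}]' 0.5 20
cat > st.py <<'E'
from h import *
from scipy.spatial.transform import Rotation as R
o=get_obs();M=R.from_quat(o['ee_rot']).as_matrix()
print('t',round(float(o['time_s']),2),'tcp',o['tcp_pos'].round(4),'jaw yaw',round(float(np.arctan2(M[1,1],M[0,1])),3),'q',o['q'].round(2),'F',o['force'].round(1),'gap',round(float(o['finger_gap']),4))
E
python3 st.py
python3 - <<'E'
from h import *
im,d=snap('top','top1');crop(im,130,390,160,310,3,'pics/c3.png')
E
```

```text
time_s: 1.23
tcp_pos: [0.4959, 0.3657, 0.126]
ee_rot: [-0.672, 0.74, 0.001, -0.0]
force: [-0.0, 1.2, -0.8]
finger_gap: 0.0438
t 1.23 tcp [0.4959 0.3657 0.126 ] jaw yaw 3.046 q [ 0.95  0.34 -0.25 -0.   -0.97 -1.05] F [-0.   1.2 -0.8] gap 0.0438
```

View pics/c3.png

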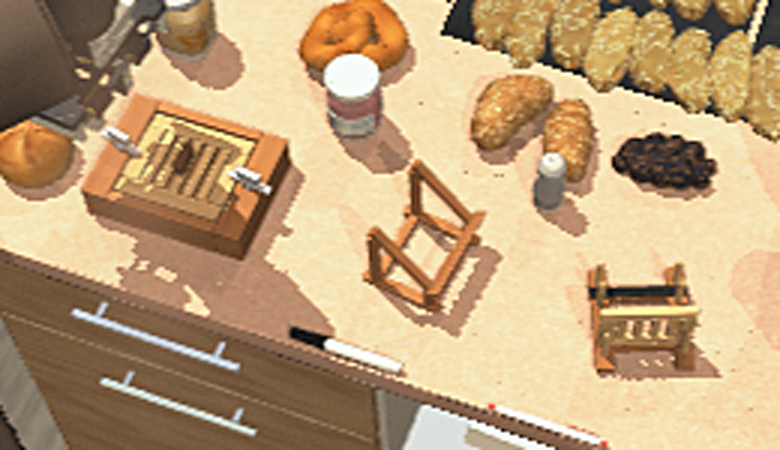

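```bash
python3 -m jog '[{"dz":-4},{"dz":-6.6},{"dz":-6.6},{"dz":-6.6}]' 0.5 20; python3 -m jog '[{"dz":0},{"dz":0},{"dz":0},{"dz":0}]' 0 20; python3 st.py
```

```text
t 1.27 tcp [0.4957 0.3659 0.1261] jaw yaw 3.046 q [ 0.95  0.34 -0.25 -0.   -0.97 -1.05] F [-0.7 -0.5  0.3] gap 0.0437invalid input
invalid input
```

```bash
python3 -m jog '[{"dx":0,"dy":0,"dz":-4,"spin":0},{"dx":0,"dy":0,"dz":-6.6,"spin":0},{"dx":0,"dy":0,"dz":-6.6,"spin":0},{"dx":0,"dy":0,"dz":-6.6,"spin":0}]' 0.5 20; python3 st.py
```

```text
time_s: 1.78
tcp_pos: [0.4961, 0.3669, 0.0613]
ee_rot: [-0.673, 0.739, 0.001, 0.001]
force: [0.3, 1.2, -0.2]
finger_gap: 0.0439
t 1.77 tcp [0.4961 0.3669 0.0613] jaw yaw 3.048 q [ 0.95  0.41 -0.32 -0.   -0.84 -1.05] F [ 0.3  1.2 -0.2] gap 0.0439
```

Run:
```python
from h import *
im,d=snap('side','side2');crop(im,200,340,120,250,5,'pics/c4.png')
```

```text
(no output)
```

View pics/c4.png

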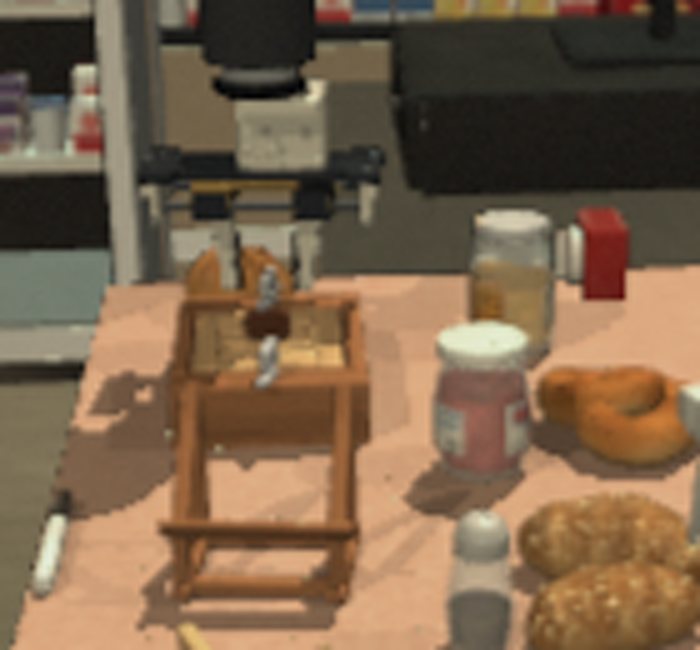

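The fingers (side pixel ~(252,172)) straddle the left fin. Close and turn.

```bash
python3 -m jog '[{"dx":0,"dy":0,"dz":0,"spin":0},{"dx":0,"dy":0,"dz":0,"spin":0},{"dx":0,"dy":0,"dz":0,"spin":0},{"dx":0,"dy":0,"dz":0,"spin":0}]' 0 20; python3 st.py
```

```text
time_s: 2.33
tcp_pos: [0.496, 0.3667, 0.0617]
ee_rot: [-0.673, 0.74, 0.001, 0.001]
force: [-4.4, -0.3, 6.0]
finger_gap: 0.0101
t 2.33 tcp [0.496  0.3667 0.0617] jaw yaw 3.047 q [ 0.95  0.41 -0.32 -0.   -0.84 -1.05] F [-4.4 -0.3  6. ] gap 0.0101
```

```bash
python3 -m jog '[{"dx":0,"dy":0,"dz":0,"spin":0.17},{"dx":0,"dy":0,"dz":0,"spin":0.34},{"dx":0,"dy":0,"dz":0,"spin":0.51},{"dx":0,"dy":0,"dz":0,"spin":0.68},{"dx":0,"dy":0,"dz":0,"spin":0.85},{"dx":0,"dy":0,"dz":0,"spin":1.02},{"dx":0,"dy":0,"dz":0,"spin":1.19},{"dx":0,"dy":0,"dz":0,"spin":1.36},{"dx":0,"dy":0,"dz":0,"spin":1.53},{"dx":0,"dy":0,"dz":0,"spin":1.68}]'; python3 st.py;  python3 -m jog '[{"dx":0,"dy":0,"dz":0,"spin":0.1},{"dx":0,"dy":0,"dz":0,"spin":0.1}]'; python3 st.py
```

```text
time_s: 3.58
tcp_pos: [0.4943, 0.3651, 0.0617]
ee_rot: [1.0, 0.01, -0.002, 0.002]
force: [-7.4, -4.2, 7.4]
finger_gap: 0.0098
t 3.58 tcp [0.4943 0.3651 0.0617] jaw yaw -1.551 q [ 0.95  0.41 -0.32 -0.   -0.84  0.64] F [-7.4 -4.2  7.4] gap 0.0098
time_s: 3.82
tcp_pos: [0.4942, 0.3649, 0.0617]
ee_rot: [0.998, 0.059, -0.002, 0.002]
force: [-0.7, -0.9, 2.3]
finger_gap: 0.01
t 3.83 tcp [0.4942 0.3649 0.0617] jaw yaw -1.452 q [ 0.95  0.41 -0.32 -0.   -0.84  0.74] F [-0.7 -0.9  2.3] gap 0.01
```

```bash
python3 -m jog '[{"dx":0,"dy":0,"dz":0,"spin":-0.1},{"dx":0,"dy":0,"dz":0,"spin":-0.1}]'; python3 -m jog '[{"dx":0,"dy":0,"dz":0,"spin":0},{"dx":0,"dy":0,"dz":0,"spin":0},{"dx":0,"dy":0,"dz":3,"spin":0},{"dx":0,"dy":0,"dz":6,"spin":0},{"dx":0,"dy":0,"dz":6,"spin":0}]' 0.5 ; python3 st.py
python3 - <<'E'
from h import *
im,d=snap('top','top3');crop(im,130,290,150,290,5,'pics/c5.png')
E
```

```text
time_s: 4.08
tcp_pos: [0.4942, 0.365, 0.0617]
ee_rot: [1.0, 0.009, -0.003, 0.002]
force: [-2.1, -0.0, 0.8]
finger_gap: 0.0099
time_s: 4.7
tcp_pos: [0.4953, 0.3663, 0.1244]
ee_rot: [1.0, 0.009, -0.001, -0.0]
force: [-0.2, -0.1, 0.1]
finger_gap: 0.0432
t 4.7 tcp [0.4953 0.3663 0.1244] jaw yaw -1.553 q [ 0.95  0.35 -0.26 -0.   -0.97  0.64] F [-0.2 -0.1  0.1] gap 0.0432
```

View pics/c5.png

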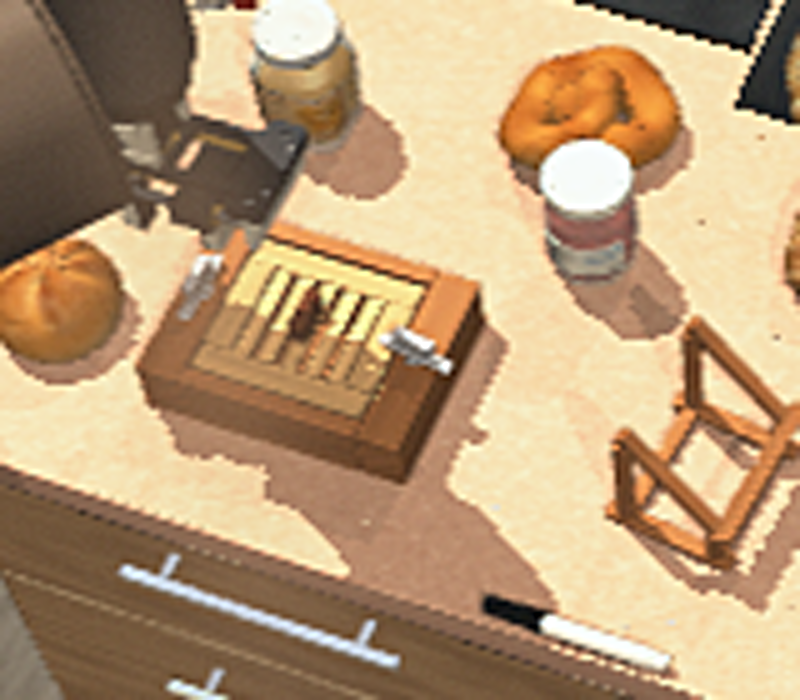

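The left button now lies across the box end (crop (200,285)). On to the right one.

```bash
python3 -m jog '[{"dx":0,"dy":-3,"dz":0,"spin":-0.18},{"dx":0,"dy":-8,"dz":0,"spin":-0.36},{"dx":0,"dy":-13,"dz":0,"spin":-0.54},{"dx":0.1,"dy":-16.9,"dz":0,"spin":-0.72},{"dx":0.1,"dy":-16.9,"dz":0,"spin":-0.9},{"dx":0.1,"dy":-16.9,"dz":0,"spin":-1.08},{"dx":0.1,"dy":-16.9,"dz":0,"spin":-1.26},{"dx":0.1,"dy":-16.9,"dz":0,"spin":-1.44},{"dx":0.1,"dy":-16.9,"dz":0,"spin":-1.64},{"dx":0.1,"dy":-16.9,"dz":0,"spin":-1.67}]' 0.5; python3 -m jog '[{"dx":0,"dy":0,"dz":-3,"spin":0},{"dx":0,"dy":0,"dz":-6.3,"spin":0},{"dx":0,"dy":0,"dz":-6.3,"spin":0},{"dx":0,"dy":0,"dz":-6.3,"spin":0}]'; python3 -m jog '[{"dx":0,"dy":0,"dz":0,"spin":0},{"dx":0,"dy":0,"dz":0,"spin":0},{"dx":0,"dy":0,"dz":0,"spin":0},{"dx":0,"dy":0,"dz":0,"spin":0}]' 0 20; python3 st.py
```

```text
time_s: 6.0
tcp_pos: [0.4949, 0.196, 0.1217]
ee_rot: [-0.676, 0.737, 0.002, 0.0]
force: [0.2, -0.7, -0.7]
finger_gap: 0.044
time_s: 6.5
tcp_pos: [0.4953, 0.1962, 0.0592]
ee_rot: [-0.676, 0.736, 0.002, 0.0]
force: [0.3, 0.8, 0.5]
finger_gap: 0.0437
time_s: 7.0
tcp_pos: [0.497, 0.1967, 0.0598]
ee_rot: [-0.677, 0.736, 0.001, 0.002]
force: [19.6, -7.4, -13.8]
finger_gap: 0.0098
t 7.0 tcp [0.497  0.1967 0.0598] jaw yaw 3.057 q [ 0.74  0.3  -0.51 -0.   -0.76 -0.82] F [ 19.6  -7.4 -13.8] gap 0.0098
```

```bash
python3 -m jog '[{"dx":0.1,"dy":0,"dz":0,"spin":0.17},{"dx":0.1,"dy":0,"dz":0,"spin":0.34},{"dx":0.1,"dy":0,"dz":0,"spin":0.51},{"dx":0.1,"dy":0,"dz":0,"spin":0.68},{"dx":0.1,"dy":0,"dz":0,"spin":0.85},{"dx":0.1,"dy":0,"dz":0,"spin":1.02},{"dx":0.1,"dy":0,"dz":0,"spin":1.19},{"dx":0.1,"dy":0,"dz":0,"spin":1.36},{"dx":0.1,"dy":0,"dz":0,"spin":1.53},{"dx":0.1,"dy":0,"dz":0,"spin":1.66}]'; python3 st.py;  python3 -m jog '[{"dx":0,"dy":0,"dz":0,"spin":0},{"dx":0,"dy":0,"dz":0,"spin":0},{"dx":0,"dy":0,"dz":3,"spin":0},{"dx":0,"dy":0,"dz":6,"spin":0},{"dx":0,"dy":0,"dz":6,"spin":0}]' 0.5; python3 st.py;python3 - <<'E'
from h import *
im,d=snap('top','top4');crop(im,130,290,150,290,5,'pics/c6.png')
E
```

```text
time_s: 8.25
tcp_pos: [0.4979, 0.197, 0.0597]
ee_rot: [1.0, 0.005, -0.002, -0.001]
force: [-0.9, 2.4, -0.8]
finger_gap: 0.0094
t 8.25 tcp [0.4979 0.197  0.0597] jaw yaw -1.561 q [ 0.74  0.31 -0.5  -0.   -0.77  0.84] F [-0.9  2.4 -0.8] gap 0.0094
time_s: 8.88
tcp_pos: [0.4993, 0.1979, 0.1221]
ee_rot: [1.0, 0.004, -0.0, -0.002]
force: [-0.3, 0.4, -1.0]
finger_gap: 0.0436
t 8.88 tcp [0.4993 0.1979 0.1221] jaw yaw -1.563 q [ 0.74  0.23 -0.43 -0.   -0.91  0.84] F [-0.3  0.4 -1. ] gap 0.0436
```

View pics/c6.png

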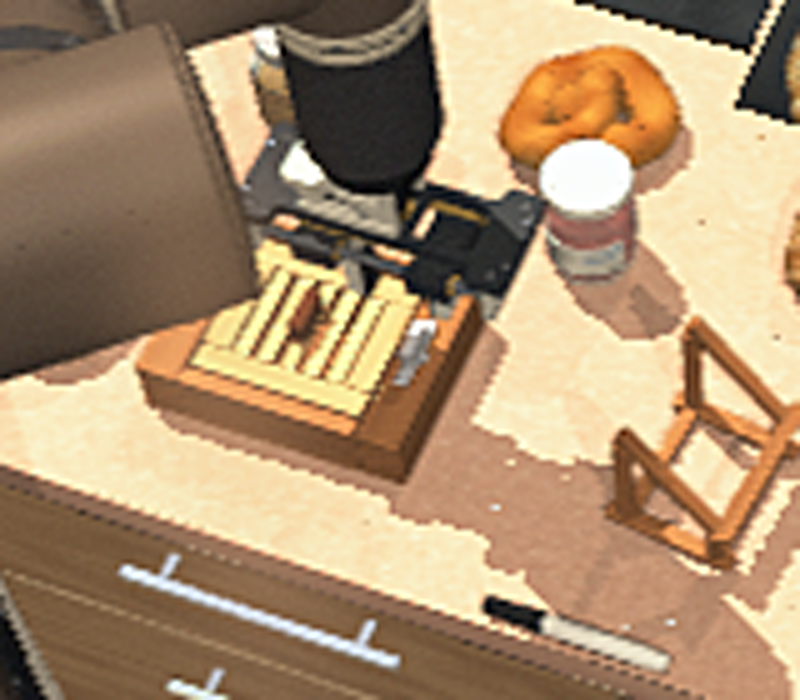

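```bash
python3 -m jog '[{"dx":-0.3,"dy":4,"dz":0,"spin":0.01},{"dx":-0.3,"dy":8.3,"dz":0,"spin":0.01},{"dx":-0.3,"dy":8.3,"dz":0,"spin":0.01},{"dx":-0.3,"dy":8.3,"dz":-3,"spin":0.01},{"dx":-0.3,"dy":8.3,"dz":-6.7,"spin":0.01},{"dx":-0.3,"dy":8.3,"dz":-6.7,"spin":0.01},{"dx":-0.3,"dy":8.3,"dz":-6.7,"spin":0.01}]' 0.5; python3 st.py; python3 -m jog '[{"dx":0,"dy":0,"dz":0,"spin":0},{"dx":0,"dy":0,"dz":0,"spin":0},{"dx":0,"dy":0,"dz":0,"spin":0},{"dx":0,"dy":0,"dz":0,"spin":0}]' 0 20; python3 st.py
```

```text
time_s: 9.8
tcp_pos: [0.4949, 0.2794, 0.053]
ee_rot: [1.0, 0.008, -0.002, -0.001]
force: [0.2, -0.5, -0.0]
finger_gap: 0.0437
t 9.8 tcp [0.4949 0.2794 0.053 ] jaw yaw -1.554 q [ 0.86  0.36 -0.43 -0.01 -0.78  0.74] F [ 0.2 -0.5 -0. ] gap 0.0437
time_s: 10.3
tcp_pos: [0.4949, 0.2795, 0.0531]
ee_rot: [1.0, 0.008, -0.002, -0.001]
force: [-0.2, -0.2, 0.4]
finger_gap: 0.0134
t 10.3 tcp [0.4949 0.2795 0.0531] jaw yaw -1.554 q [ 0.86  0.36 -0.43 -0.01 -0.78  0.74] F [-0.2 -0.2  0.4] gap 0.0134
```

```bash
python3 -m jog '[{"dx":0,"dy":0,"dz":1,"spin":0},{"dx":0,"dy":0,"dz":2.5,"spin":0},{"dx":0,"dy":0,"dz":6,"spin":0},{"dx":0,"dy":0,"dz":11,"spin":0},{"dx":0,"dy":0,"dz":16,"spin":0},{"dx":0,"dy":0,"dz":16,"spin":0},{"dx":0,"dy":0,"dz":16,"spin":0}]'; python3 st.py;python3 - <<'E'
from h import *
im,d=snap('top','top5');crop(im,130,390,150,290,3,'pics/c7.png')
im,d=snap('side','side5');crop(im,190,350,80,230,4,'pics/c8.png')
E
```

```text
time_s: 11.18
tcp_pos: [0.4944, 0.2793, 0.2132]
ee_rot: [1.0, 0.008, -0.002, -0.001]
force: [-0.4, -0.2, -3.3]
finger_gap: 0.0136
t 11.18 tcp [0.4944 0.2793 0.2132] jaw yaw -1.554 q [ 0.86  0.19 -0.25 -0.   -1.13  0.73] F [-0.4 -0.2 -3.3] gap 0.0136
```

View pics/c7.png

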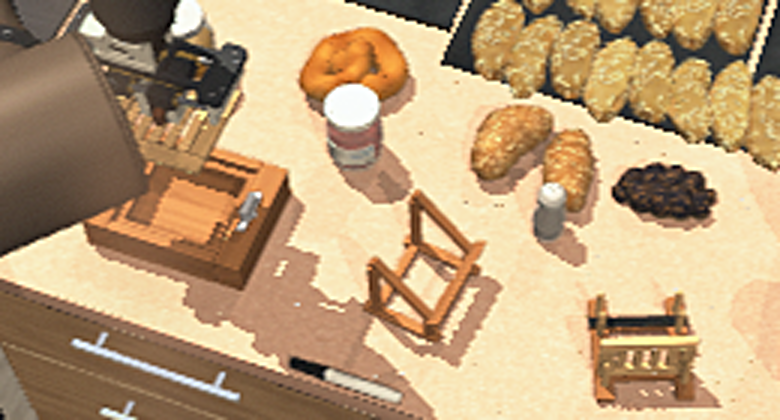

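View pics/c8.png

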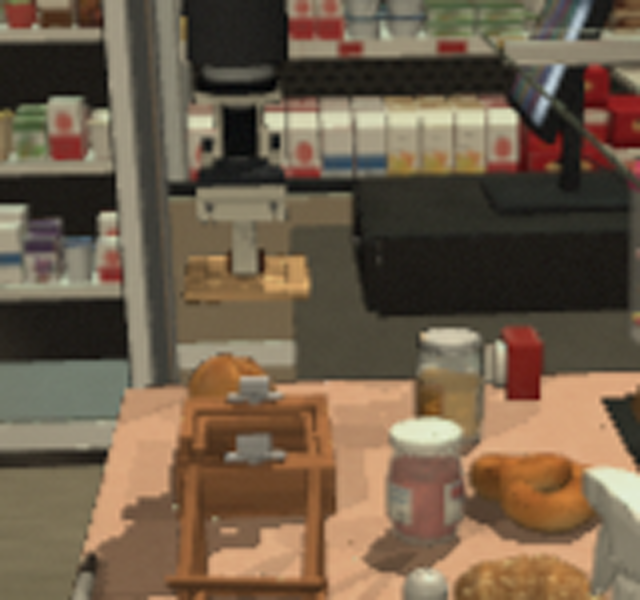

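Cover held level, both buttons aside. Carry it over the stand with a turn.

```bash
python3 -m jog '[{"dx":0,"dy":-3,"dz":0,"spin":-0.17},{"dx":0,"dy":-7,"dz":0,"spin":-0.34},{"dx":0,"dy":-11,"dz":0,"spin":-0.51},{"dx":0,"dy":-15,"dz":0,"spin":-0.68},{"dx":0,"dy":-19,"dz":0,"spin":-0.85},{"dx":0.1,"dy":-22,"dz":0,"spin":-1.02},{"dx":0.2,"dy":-25,"dz":0,"spin":-1.19},{"dx":0.3,"dy":-27,"dz":0,"spin":-1.36},{"dx":0.3,"dy":-29,"dz":0,"spin":-1.53},{"dx":0.3,"dy":-29.5,"dz":0,"spin":-1.7}]'; python3 -m jog '[{"dx":0,"dy":0,"dz":0,"spin":0},{"dx":0,"dy":0,"dz":0,"spin":0}]'; python3 st.py;python3 - <<'E'
from h import *
im,d=snap('top','top6');crop(im,200,340,160,280,5,'pics/c9.png')
im,d=snap('side','side6');crop(im,190,350,80,240,4,'pics/c10.png')
E
```

```text
time_s: 12.52
tcp_pos: [0.4962, -0.0174, 0.2106]
ee_rot: [-0.664, 0.748, 0.002, 0.001]
force: [-0.0, 1.0, -2.8]
finger_gap: 0.0138
time_s: 12.78
tcp_pos: [0.4958, -0.0174, 0.2098]
ee_rot: [-0.665, 0.747, 0.003, -0.0]
force: [0.4, -0.9, -2.6]
finger_gap: 0.0139
t 12.78 tcp [ 0.4958 -0.0174  0.2098] jaw yaw 3.025 q [ 0.36  0.08 -0.39 -0.01 -1.1  -0.47] F [ 0.4 -0.9 -2.6] gap 0.0139
```

View pics/c9.png

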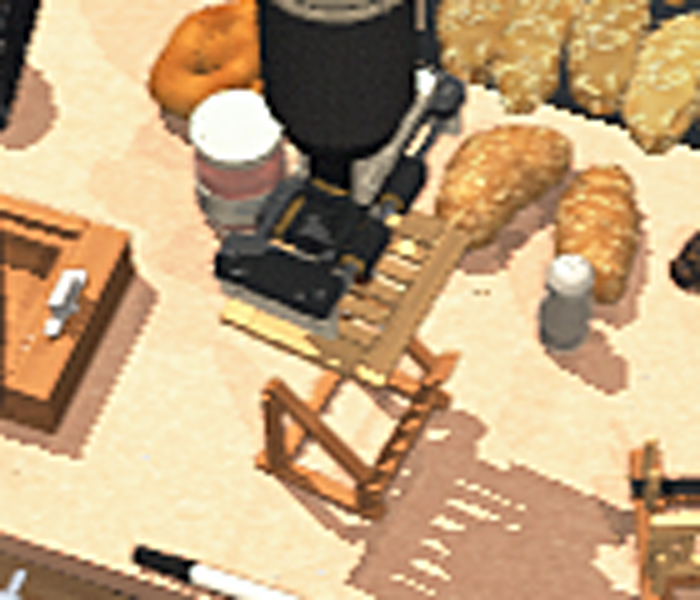

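View pics/c10.png

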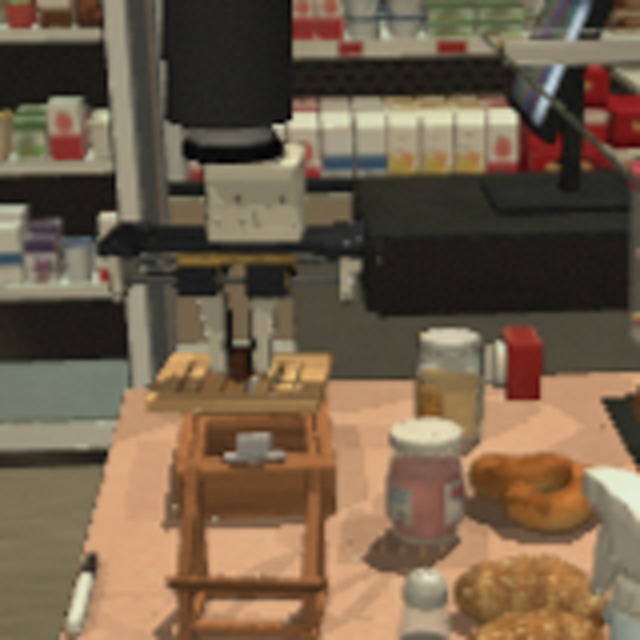

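```bash
cat > plate.py <<'E'
from fit import *
from scipy.spatial.transform import Rotation as Rt
def fitplate(P,c0,rot0,fs=.002):
    R0=Rt.from_matrix(rot0)
    def f(p):
        Q=(P-p[:3])@(Rt.from_rotvec(p[3:])*R0).as_matrix()
        a=sdf(Q,np.zeros(3),np.array([.058,.065,.005])); b=sdf(Q,np.array([0,0,.016]),np.array([.018,.007,.011]))
        return np.minimum(a,b)
    s=least_squares(f,np.r_[c0,0,0,0],loss='soft_l1',f_scale=fs,x_scale=[.01]*3+[.1]*3)
    R1=(Rt.from_rotvec(s.x[3:])*R0).as_matrix()
    return s.x[:3],R1,np.median(np.abs(f(s.x))),np.mean(np.abs(f(s.x))<.004)
def pts(tag,both=True):
    A=np.vstack([cloud(n,np.load(f'pics/{n}{tag}.npz')['d']).reshape(-1,3) for n in('top','side')])
    return A[~np.isnan(A[:,0])]
def rz(a): return Rt.from_euler('z',a).as_matrix()
E
python3 - <<'E'
from plate import *
A=pts('6');c=np.array([.4958,-.0174,.2018])
for zc in(.214,.22):
  P=A[(np.hypot(*(A[:,:2]-c[:2]).T)<.1)&(A[:,2]>.17)&(A[:,2]<zc)]
  x,R1,m,fr=fitplate(P,c,rz(1.447));print(len(P),x.round(4),R1.round(3).tolist(),m,fr,'yaw',np.arctan2(R1[1,0],R1[0,0]))
E
```

```text
1157 [ 0.4965 -0.0178  0.2019] [[0.116, -0.993, 0.014], [0.993, 0.116, 0.007], [-0.009, 0.013, 1.0]] 0.0013476144624883601 0.9109766637856526 yaw 1.4541588255427067
1196 [ 0.4965 -0.0178  0.202 ] [[0.116, -0.993, 0.015], [0.993, 0.116, 0.007], [-0.008, 0.014, 1.0]] 0.0014217504089202352 0.8938127090301003 yaw 1.455008489879599
```

```bash
python3 -m jog '[{"dx":0.1,"dy":0.1,"dz":-3,"spin":-0.01},{"dx":0.1,"dy":0.1,"dz":-6,"spin":-0.01},{"dx":0.1,"dy":0.1,"dz":-7,"spin":-0.01},{"dx":0.1,"dy":0.1,"dz":-7,"spin":-0.01}]' 0 7; python3 st.py; python3 -m jog '[{"dx":0,"dy":0,"dz":-0.5,"spin":0},{"dx":0,"dy":0,"dz":-1,"spin":0},{"dx":0,"dy":0,"dz":-1.5,"spin":0},{"dx":0,"dy":0,"dz":-1.5,"spin":0}]' 0 7; python3 st.py;python3 - <<'E'
from plate import *
for n in('top','side'): snap(n,n+'7')
crop(np.load('pics/side7.npz')['im'],200,320,120,240,5,'pics/c11.png')
E
```

```text
time_s: 13.38
tcp_pos: [0.4972, -0.016, 0.1401]
ee_rot: [-0.661, 0.75, 0.002, -0.0]
force: [-0.0, 0.0, -1.4]
finger_gap: 0.0141
t 13.38 tcp [ 0.4972 -0.016   0.1401] jaw yaw 3.016 q [ 0.36  0.15 -0.49 -0.01 -0.94 -0.48] F [-0.   0.  -1.4] gap 0.0141
time_s: 13.88
tcp_pos: [0.4974, -0.0162, 0.1252]
ee_rot: [-0.661, 0.75, 0.002, -0.0]
force: [0.5, -2.6, 0.4]
finger_gap: 0.0138
t 13.88 tcp [ 0.4974 -0.0162  0.1252] jaw yaw 3.016 q [ 0.36  0.16 -0.51 -0.   -0.9  -0.48] F [ 0.5 -2.6  0.4] gap 0.0138
```

View pics/c11.png

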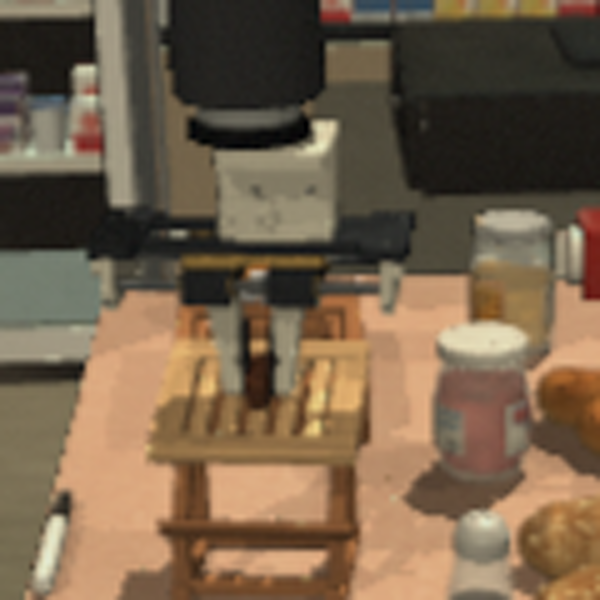

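```bash
python3 -m jog '[{"dx":0,"dy":-0.4,"dz":-0.5,"spin":0},{"dx":-0.1,"dy":-0.8,"dz":-1,"spin":0},{"dx":-0.1,"dy":-1,"dz":-1.4,"spin":0},{"dx":-0.1,"dy":-1,"dz":-1.4,"spin":0}]' 0 7; python3 st.py;python3 - <<'E'
from plate import *
for n in('top','side'): snap(n,n+'8')
A=pts('8')
c=np.array([.4975,-.015,.11])
P=A[(np.hypot(*(A[:,:2]-c[:2]).T)<.1)&(A[:,2]>.06)&(A[:,2]<.16)]
for th in(.3,.5,.7):
  x,R1,m,fr=fitplate(P,c,rz(1.447)@Rt.from_euler('y',-th).as_matrix());print(x.round(4),R1.round(3).tolist(),m,fr,'tilt',np.degrees(np.arcsin(R1[2,0])))
crop(np.load('pics/side8.npz')['im'],200,320,120,240,5,'pics/c12.png')
E
```

```text
time_s: 14.48
tcp_pos: [0.4957, -0.0264, 0.1105]
ee_rot: [-0.661, 0.75, 0.003, -0.001]
force: [-0.4, -0.6, -2.8]
finger_gap: 0.014
t 14.47 tcp [ 0.4957 -0.0264  0.1105] jaw yaw 3.015 q [ 0.34  0.18 -0.53 -0.01 -0.87 -0.46] F [-0.4 -0.6 -2.8] gap 0.014
[ 0.4971 -0.0179  0.1035] [[0.108, -0.991, -0.074], [0.777, 0.13, -0.616], [0.62, 0.009, 0.784]] 0.0019643913078546934 0.7765894236482471 tilt 38.34933863948377
[ 0.4963 -0.0238  0.1097] [[0.125, -0.989, -0.081], [0.768, 0.148, -0.623], [0.628, 0.016, 0.778]] 0.002020725024958074 0.7587641117052881 tilt 38.88585672635434
[ 0.4965 -0.0206  0.1077] [[0.097, -0.991, -0.09], [0.708, 0.133, -0.694], [0.7, 0.004, 0.714]] 0.0023882544263798284 0.7302436125965538 tilt 44.41440047637159
```

View pics/c12.png

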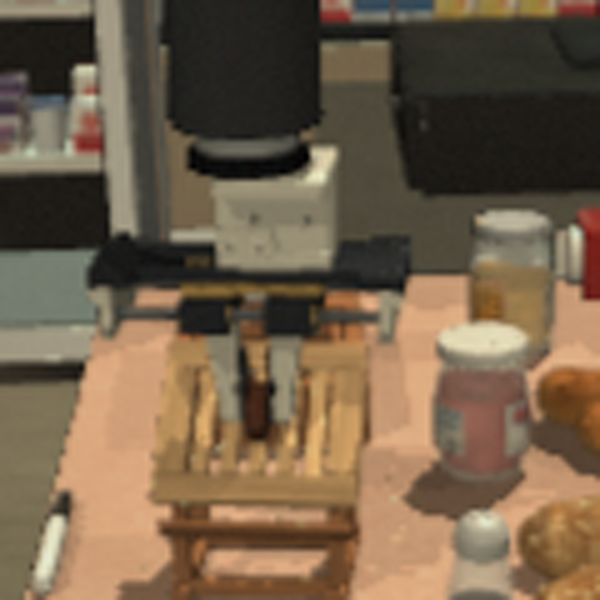

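```bash
python3 -m jog '[{"dx":0,"dy":-0.2,"dz":-0.4,"spin":0},{"dx":0,"dy":-0.4,"dz":-0.9,"spin":0},{"dx":0,"dy":-0.4,"dz":-1.0,"spin":0},{"dx":0,"dy":-0.4,"dz":-1.0,"spin":0}]' 0 5; python3 st.py;python3 - <<'E'
from plate import *
for n in('top','side'): snap(n,n+'9')
A=pts('9')
c=np.array([.4975,-.018,.1])
P=A[(np.hypot(*(A[:,:2]-c[:2]).T)<.1)&(A[:,2]>.06)&(A[:,2]<.15)]
for th in(.5,.7,.8):
  x,R1,m,fr=fitplate(P,c,rz(1.447)@Rt.from_euler('y',-th).as_matrix());print(x.round(4),R1.round(3).tolist(),m,fr,'tilt',np.degrees(np.arcsin(R1[2,0])))
crop(np.load('pics/side9.npz')['im'],200,320,120,240,5,'pics/c13.png')
crop(np.load('pics/top9.npz')['im'],220,340,170,270,6,'pics/c14.png')
E
```

```text
time_s: 15.08
tcp_pos: [0.496, -0.031, 0.1012]
ee_rot: [-0.661, 0.75, 0.002, -0.001]
force: [-1.5, -4.4, 3.5]
finger_gap: 0.0137
t 15.07 tcp [ 0.496  -0.031   0.1012] jaw yaw 3.016 q [ 0.33  0.19 -0.54 -0.   -0.84 -0.45] F [-1.5 -4.4  3.5] gap 0.0137
[ 0.4976 -0.0244  0.1041] [[0.08, -0.992, -0.094], [0.7, 0.123, -0.703], [0.709, -0.009, 0.705]] 0.0019769859908779085 0.7655038759689923 tilt 45.16212815267119
[ 0.4973 -0.024   0.0993] [[0.097, -0.991, -0.087], [0.771, 0.13, -0.623], [0.629, -0.007, 0.777]] 0.0023772892738477026 0.7448320413436692 tilt 38.97361759894249
[ 0.4978 -0.0199  0.096 ] [[0.098, -0.991, -0.088], [0.704, 0.131, -0.698], [0.703, 0.007, 0.711]] 0.0019711405140717102 0.7816537467700259 tilt 44.69353000781211
```

View pics/c13.png

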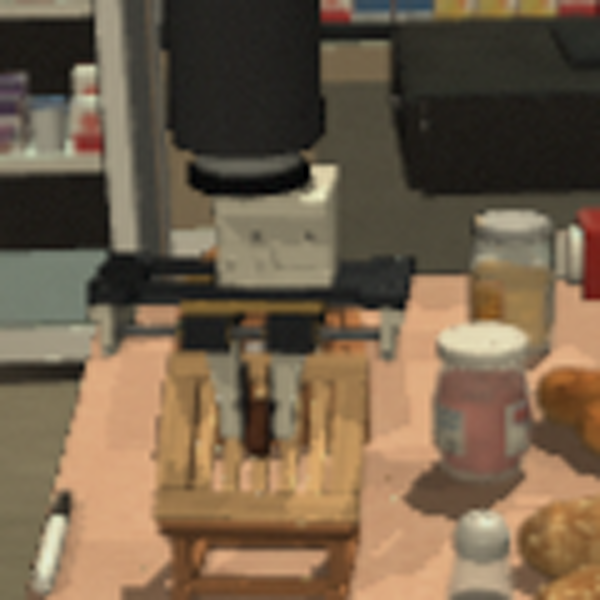

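View pics/c14.png

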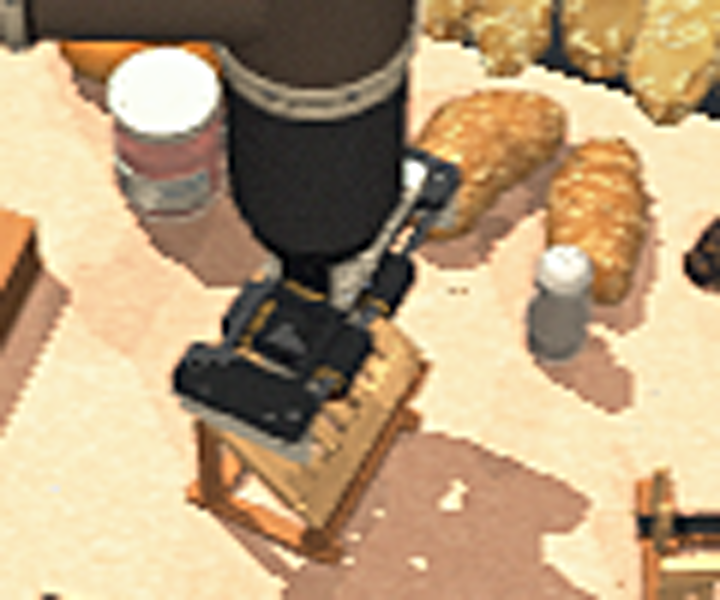

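Seated at ~45° (fit centre z 96 mm vs 94.5). Release and rise.

```bash
python3 -m jog '[{"dx":0,"dy":0,"dz":0,"spin":0},{"dx":0,"dy":0,"dz":0,"spin":0},{"dx":0,"dy":0,"dz":0,"spin":0},{"dx":0,"dy":0,"dz":3,"spin":0},{"dx":0,"dy":0,"dz":7,"spin":0},{"dx":0,"dy":0,"dz":12,"spin":0},{"dx":0,"dy":0,"dz":12,"spin":0}]' 0.4 5; python3 st.py;python3 - <<'E'
from plate import *
for n in('top','side'): snap(n,n+'10')
A=pts('10')
c=np.array([.4975,-.0195,.0945])
P=A[(np.hypot(*(A[:,:2]-c[:2]).T)<.1)&(A[:,2]>.06)&(A[:,2]<.15)]
for th in(.6,.785):
  x,R1,m,fr=fitplate(P,c,rz(1.447)@Rt.from_euler('y',-th).as_matrix());print(x.round(4),R1.round(3).tolist(),m,fr,'tilt',np.degrees(np.arcsin(R1[2,0])))
crop(np.load('pics/side10.npz')['im'],200,320,120,240,5,'pics/c15.png')
crop(np.load('pics/top10.npz')['im'],220,340,170,270,6,'pics/c16.png')
E
```

```text
time_s: 16.05
tcp_pos: [0.4983, -0.0301, 0.225]
ee_rot: [-0.662, 0.75, 0.0, 0.003]
force: [0.2, 0.9, -0.5]
finger_gap: 0.0348
t 16.05 tcp [ 0.4983 -0.0301  0.225 ] jaw yaw 3.017 q [ 0.33  0.07 -0.37 -0.   -1.13 -0.46] F [ 0.2  0.9 -0.5] gap 0.0348
[ 0.4975 -0.0214  0.0942] [[0.093, -0.992, -0.087], [0.709, 0.127, -0.694], [0.699, 0.002, 0.715]] 0.001731261849501309 0.8541666666666666 tilt 44.34792057753553
[ 0.4974 -0.0212  0.0943] [[0.089, -0.992, -0.087], [0.71, 0.124, -0.694], [0.699, -0.0, 0.715]] 0.001728817038564111 0.8536821705426356 tilt 44.34760164576668
```

View pics/c15.png

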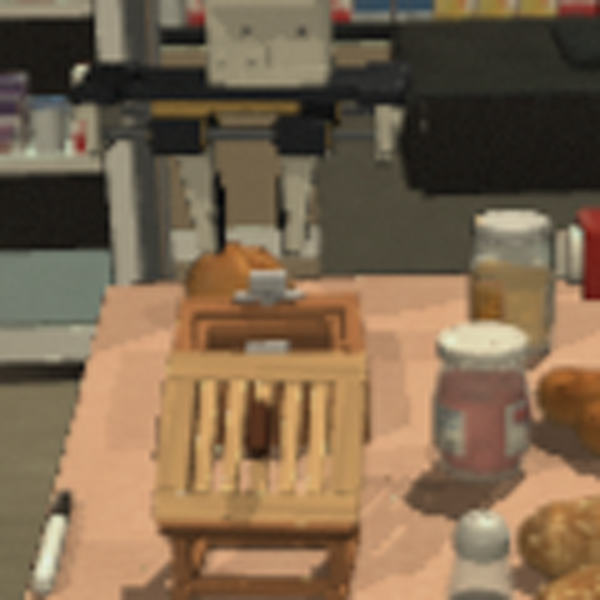

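View pics/c16.png

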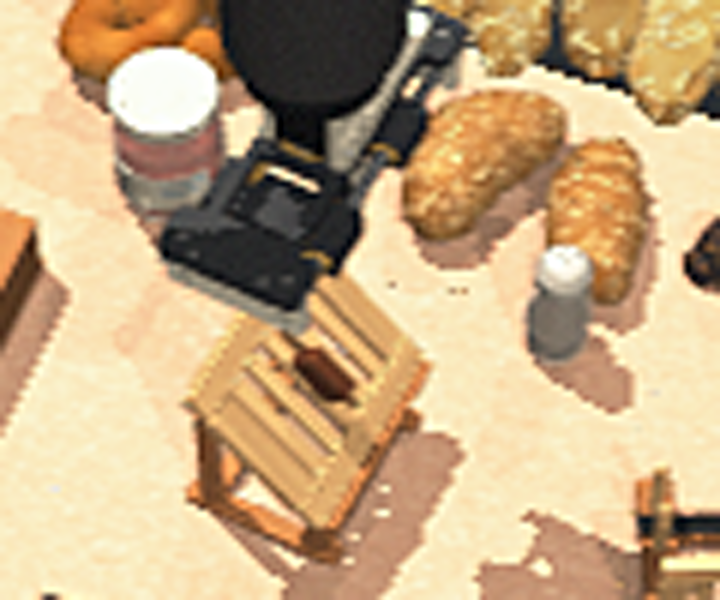

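The cover lies on the stand as wanted (fit: centre (0.4975, −0.021, 0.094), 44° tilt), rib up. Now turn the tool and go for the raised edge.

```bash
python3 -m jog '[{"dx":0.1,"dy":1,"dz":0,"spin":0.17},{"dx":0.2,"dy":2,"dz":0,"spin":0.34},{"dx":0.3,"dy":3,"dz":0,"spin":0.51},{"dx":0.3,"dy":4.2,"dz":0,"spin":0.68},{"dx":0.3,"dy":4.2,"dz":0,"spin":0.85},{"dx":0.3,"dy":4.2,"dz":0,"spin":1.02},{"dx":0.3,"dy":4.2,"dz":0,"spin":1.19},{"dx":0.3,"dy":4.2,"dz":0,"spin":1.36},{"dx":0.3,"dy":4.2,"dz":0,"spin":1.53},{"dx":0.3,"dy":4.2,"dz":-3,"spin":1.57}]' 0.5 5;python3 -m jog '[{"dx":0,"dy":0,"dz":0,"spin":0},{"dx":0,"dy":0,"dz":0,"spin":0}]';  python3 st.py
```

```text
time_s: 17.4
tcp_pos: [0.4998, 0.0121, 0.1911]
ee_rot: [0.998, -0.061, -0.001, 0.001]
force: [-0.5, 0.1, -1.3]
finger_gap: 0.0439
time_s: 17.65
tcp_pos: [0.4999, 0.0121, 0.1911]
ee_rot: [0.998, -0.062, -0.001, 0.001]
force: [-1.6, 0.3, 0.4]
finger_gap: 0.044
t 17.65 tcp [0.4999 0.0121 0.1911] jaw yaw -1.694 q [ 0.42  0.1  -0.42  0.   -1.06  1.03] F [-1.6  0.3  0.4] gap 0.044
```

Down 68 mm to z ≈ 0.123, then look.

```bash
python3 -m jog '[{"dx":0.1,"dy":0,"dz":-3,"spin":0},{"dx":0.1,"dy":0,"dz":-6,"spin":0},{"dx":0.1,"dy":0,"dz":-6.8,"spin":0},{"dx":0.1,"dy":0,"dz":-6.8,"spin":0}]';  python3 st.py
python3 - <<'E'
from h import *
for n in('top','side'): snap(n,n+'11')
a=np.load('pics/side11.npz')['im'];crop(a,200,320,120,240,5,'pics/c17.png')
crop(np.load('pics/top11.npz')['im'],220,340,170,270,6,'pics/c18.png')
E
```

```text
time_s: 18.15
tcp_pos: [0.5013, 0.0121, 0.1237]
ee_rot: [0.998, -0.062, -0.001, 0.002]
force: [0.1, 0.5, 0.4]
finger_gap: 0.0441
t 18.15 tcp [0.5013 0.0121 0.1237] jaw yaw -1.695 q [ 0.42  0.17 -0.51  0.   -0.9   1.03] F [0.1 0.5 0.4] gap 0.0441
```

View pics/c17.png

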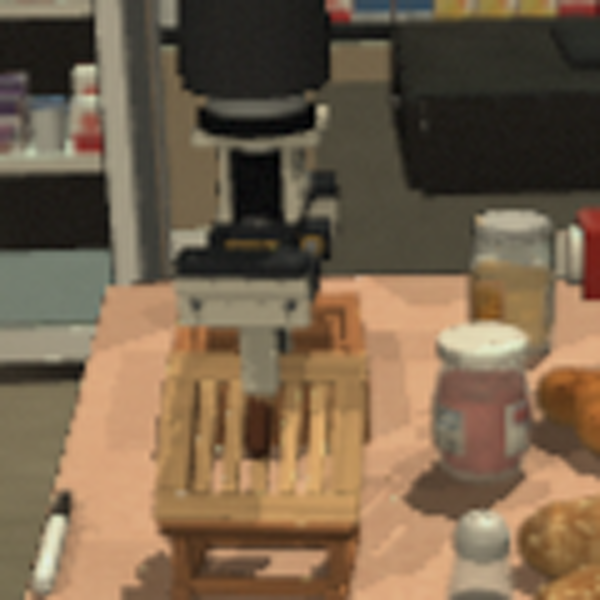

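View pics/c18.png

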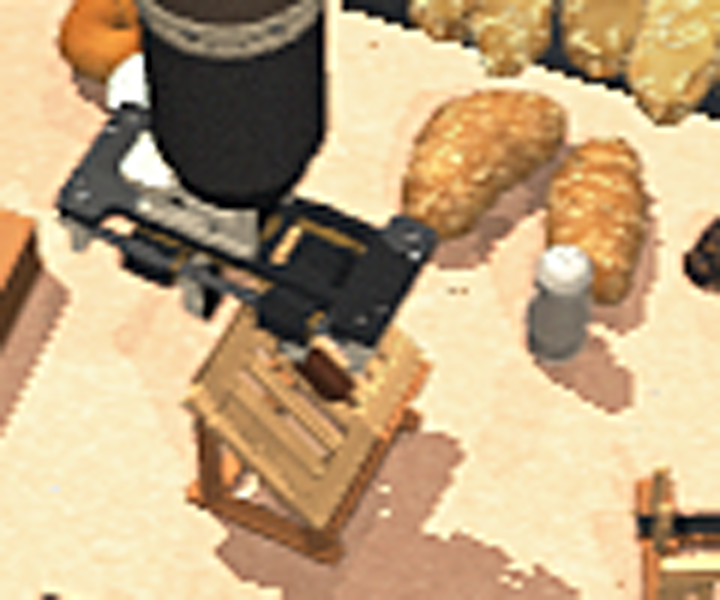

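```bash
python3 -m jog '[{"dx":0,"dy":0,"dz":0,"spin":0},{"dx":0,"dy":0,"dz":0,"spin":0},{"dx":0,"dy":0,"dz":0,"spin":0}]' 0 5;  python3 st.py
```

```text
time_s: 18.62
tcp_pos: [0.5018, 0.012, 0.1248]
ee_rot: [0.998, -0.062, 0.0, 0.001]
force: [0.3, -4.8, 1.2]
finger_gap: 0.0206
t 18.62 tcp [0.5018 0.012  0.1248] jaw yaw -1.694 q [ 0.42  0.17 -0.5   0.   -0.9   1.03] F [ 0.3 -4.8  1.2] gap 0.0206
```

```bash
python3 -m jog '[{"dx":-0.1,"dy":-0.45,"dz":0.4,"spin":0},{"dx":-0.1,"dy":-0.93,"dz":0.8,"spin":0},{"dx":-0.2,"dy":-1.5,"dz":1.2,"spin":0},{"dx":-0.3,"dy":-2.1,"dz":1.5,"spin":0},{"dx":-0.3,"dy":-2.1,"dz":1.5,"spin":0}]' 0 5;  python3 st.py
python3 - <<'E'
from h import *
for n in('top','side'): snap(n,n+'12')
a=np.load('pics/side12.npz')['im'];crop(a,200,320,120,240,5,'pics/c19.png')
crop(np.load('pics/top12.npz')['im'],220,340,170,270,6,'pics/c20.png')
E
```

```text
time_s: 19.25
tcp_pos: [0.5002, -0.0084, 0.1415]
ee_rot: [0.998, -0.062, 0.002, 0.0]
force: [-0.7, 5.9, 6.9]
finger_gap: 0.0172
t 19.25 tcp [ 0.5002 -0.0084  0.1415] jaw yaw -1.694 q [ 0.38  0.15 -0.49  0.   -0.93  1.07] F [-0.7  5.9  6.9] gap 0.0172
```

View pics/c19.png

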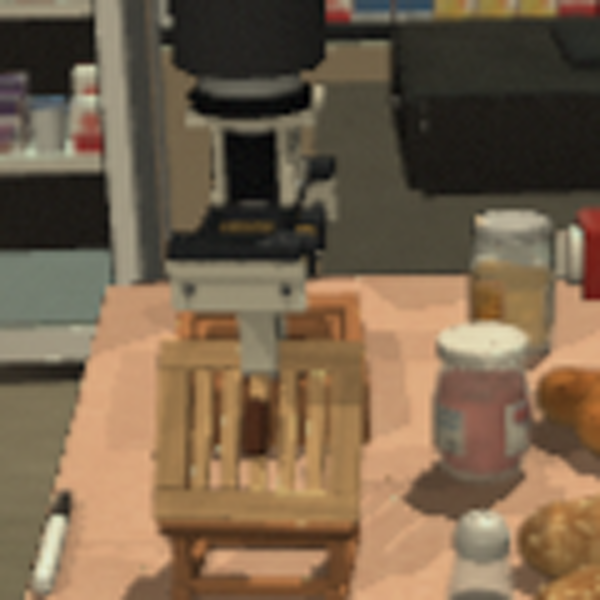

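View pics/c20.png

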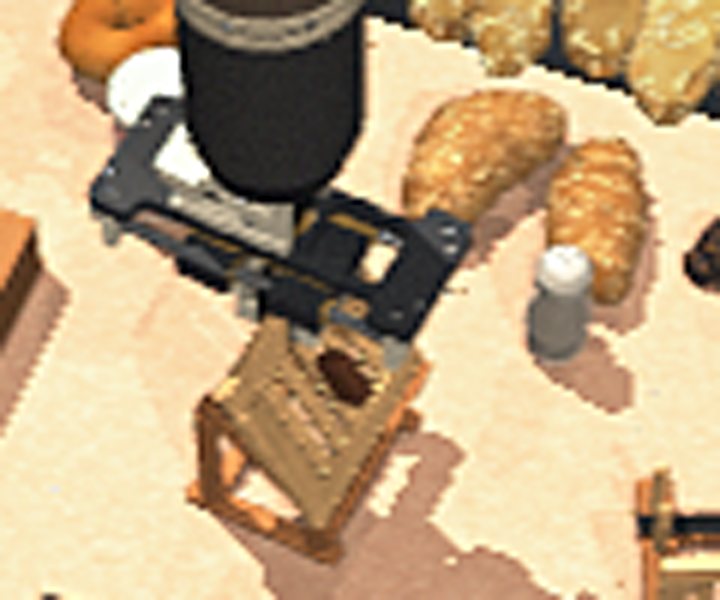

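```bash
python3 -m jog '[{"dx":-0.1,"dy":-0.6,"dz":0.3,"spin":0},{"dx":-0.1,"dy":-1.2,"dz":0.5,"spin":0},{"dx":-0.2,"dy":-1.9,"dz":0.7,"spin":0},{"dx":-0.3,"dy":-2.5,"dz":0.8,"spin":0},{"dx":-0.3,"dy":-2.5,"dz":0.8,"spin":0}]' 0 5;  python3 st.py; python3 -m jog '[{"dx":-0.1,"dy":-0.6,"dz":0.1,"spin":0},{"dx":-0.1,"dy":-1.1,"dz":0.2,"spin":0},{"dx":-0.1,"dy":-1.1,"dz":0.2,"spin":0}]' 0 5;  python3 st.py;python3 - <<'E'
from h import *
for n in('top','side'): snap(n,n+'13')
a=np.load('pics/side13.npz')['im'];crop(a,200,320,120,240,5,'pics/c21.png')
crop(np.load('pics/top13.npz')['im'],220,340,170,270,6,'pics/c22.png')
E
```

```text
time_s: 19.98
tcp_pos: [0.4983, -0.0336, 0.1509]
ee_rot: [0.998, -0.061, 0.003, 0.0]
force: [0.2, 2.4, 8.5]
finger_gap: 0.0138
t 19.98 tcp [ 0.4983 -0.0336  0.1509] jaw yaw -1.694 q [ 0.33  0.13 -0.48  0.   -0.95  1.12] F [0.2 2.4 8.5] gap 0.0138
time_s: 20.35
tcp_pos: [0.4971, -0.0451, 0.1532]
ee_rot: [0.998, -0.062, 0.003, 0.0]
force: [-1.1, 0.8, 5.5]
finger_gap: 0.0117
t 20.35 tcp [ 0.4971 -0.0451  0.1532] jaw yaw -1.694 q [ 0.31  0.13 -0.48  0.   -0.96  1.14] F [-1.1  0.8  5.5] gap 0.0117
```

View pics/c21.png

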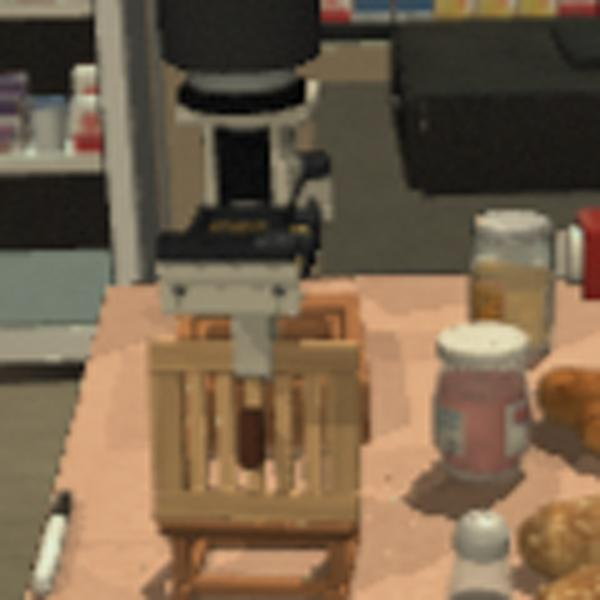

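View pics/c22.png

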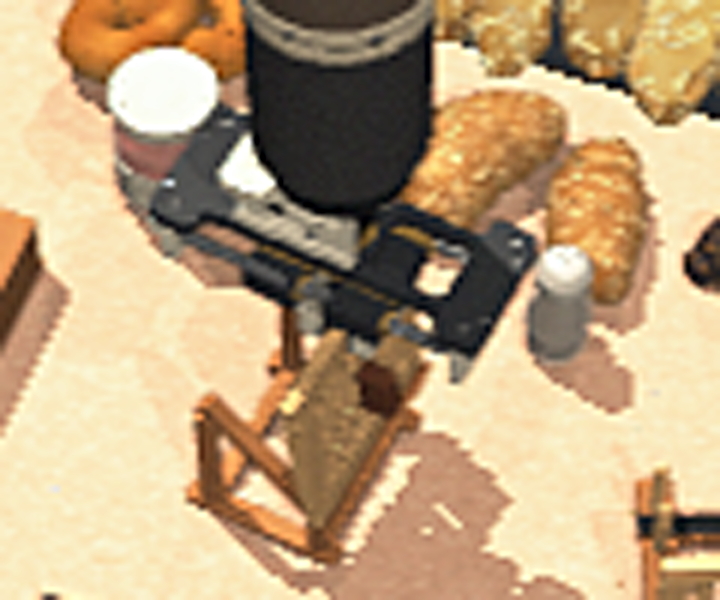

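```bash
python3 -m jog '[{"dx":-0.1,"dy":-0.5,"dz":0.0,"spin":0},{"dx":-0.1,"dy":-0.8,"dz":0.0,"spin":0},{"dx":-0.1,"dy":-0.8,"dz":0.0,"spin":0}]' 0 8;  python3 st.py; python3 -m jog '[{"dx":0,"dy":0,"dz":0,"spin":0},{"dx":0,"dy":0,"dz":0,"spin":0}]' 0 40; python3 st.py; python3 -m jog '[{"dx":0,"dy":0,"dz":1,"spin":0},{"dx":0,"dy":0,"dz":3,"spin":0},{"dx":0,"dy":0,"dz":6,"spin":0},{"dx":0,"dy":0,"dz":10,"spin":0},{"dx":0,"dy":0,"dz":10,"spin":0}]';python3 st.py;python3 - <<'E'
from h import *
for n in('top','side'): snap(n,n+'14')
a=np.load('pics/side14.npz')['im'];crop(a,200,320,80,220,5,'pics/c21.png')
E
```

```text
time_s: 20.82
tcp_pos: [0.4963, -0.0531, 0.1535]
ee_rot: [0.998, -0.062, 0.003, 0.0]
force: [-1.5, 0.2, 7.1]
finger_gap: 0.0107
t 20.82 tcp [ 0.4963 -0.0531  0.1535] jaw yaw -1.694 q [ 0.29  0.13 -0.48  0.   -0.96  1.15] F [-1.5  0.2  7.1] gap 0.0107
time_s: 21.08
tcp_pos: [0.4962, -0.0536, 0.1536]
ee_rot: [0.998, -0.062, 0.003, 0.001]
force: [-1.1, -2.7, 4.5]
finger_gap: 0.0097
t 21.07 tcp [ 0.4962 -0.0536  0.1536] jaw yaw -1.694 q [ 0.29  0.13 -0.48  0.   -0.96  1.15] F [-1.1 -2.7  4.5] gap 0.0097
time_s: 21.7
tcp_pos: [0.4977, -0.0529, 0.2566]
ee_rot: [0.998, -0.061, 0.006, -0.0]
force: [0.2, 0.1, -3.3]
finger_gap: 0.0095
t 21.7 tcp [ 0.4977 -0.0529  0.2566] jaw yaw -1.694 q [ 0.29  0.04 -0.33  0.   -1.19  1.16] F [ 0.2  0.1 -3.3] gap 0.0095
```

View pics/c21.png

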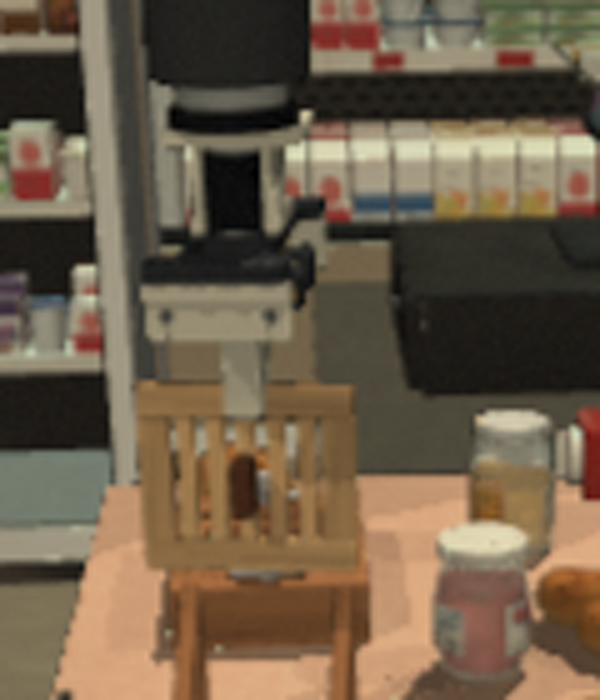

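```bash
cat >> plate.py <<'E'
def fitheld(tag,tcp,yaw,zc):
    # yaw: direction of -rib normal (u)
    u=np.array([np.cos(yaw),np.sin(yaw),0]);X=np.array([0,0,1.]);Z=-u;Y=np.cross(Z,X)
    R0=np.c_[X,Y,Z];c=np.array([tcp[0],tcp[1],zc])
    A=pts(tag);Q=A-c
    k=(np.abs(Q@u)<.04)&(np.abs(Q@Y)<.085)&(A[:,2]>zc-.07)&(A[:,2]<zc+.057)
    k&=~((np.abs(Q@Y)<.014)&(Q[:,2]>.02))
    x,R1,m,fr=fitplate(A[k],c,R0)
    print('n',k.sum(),'centre',x.round(4),'rel tcp',(x-tcp).round(4),'med',m.round(4),fr.round(2))
    print('normal',R1[:,2].round(3),'yaw(-z)',np.arctan2(-R1[1,2],-R1[0,2]).round(3),'tilt deg',np.degrees(np.arcsin(R1[2,2])).round(2),'roll deg',np.degrees(np.arcsin(R1[2,1])).round(2),'lowest z',(x[2]-.058*R1[2,0]).round(4))
    return x,R1
E
python3 - <<'E'
from plate import *
t=get_obs()['tcp_pos'];fitheld('14',t,1.447,t[2]-.036)
E
```

```text
n 1685 centre [ 0.496  -0.0522  0.2146] rel tcp [ 0.0003  0.0009 -0.0386] med 0.0013 0.95
normal [-0.123 -0.992  0.016] yaw(-z) 1.448 tilt deg 0.91 roll deg -0.71 lowest z 0.1566
```

```bash
python3 -m jog '[{"dx":0.5,"dy":-2,"dz":0,"spin":-0.12},{"dx":1,"dy":-5,"dz":0,"spin":-0.28},{"dx":1.5,"dy":-9,"dz":0,"spin":-0.45},{"dx":2,"dy":-13,"dz":0,"spin":-0.62},{"dx":3,"dy":-17,"dz":0,"spin":-0.79},{"dx":4.1,"dy":-20,"dz":0,"spin":-0.96},{"dx":4.1,"dy":-21.6,"dz":0,"spin":-1.06},{"dx":4.1,"dy":-21.6,"dz":-3,"spin":-1.067},{"dx":4.1,"dy":-21.6,"dz":-6,"spin":-1.067},{"dx":4.1,"dy":-21.6,"dz":-6,"spin":-1.067}]' 0 40; python3 -m jog '[{"dx":0,"dy":0,"dz":0,"spin":0},{"dx":0,"dy":0,"dz":0,"spin":0}]'; python3 st.py;python3 - <<'E'
from plate import *
for n in('top','side'): snap(n,n+'15')
crop(np.load('pics/side15.npz')['im'],210,330,130,310,4,'pics/c23.png')
crop(np.load('pics/top15.npz')['im'],270,400,180,300,6,'pics/c24.png')
t=get_obs()['tcp_pos'];fitheld('15',t,.38,t[2]-.0386)
A=pts('15')
k=(np.hypot(A[:,0]-.508,A[:,1]+.281)<.1)&(A[:,2]>.025)&(A[:,2]<.09)
print(fit(A[k],m_rack,[(.508,-.281,.38)]))
E
```

```text
time_s: 23.05
tcp_pos: [0.5342, -0.2683, 0.1892]
ee_rot: [0.828, -0.561, -0.002, 0.003]
force: [0.6, -0.1, -2.9]
finger_gap: 0.0095
time_s: 23.3
tcp_pos: [0.5345, -0.2682, 0.1898]
ee_rot: [0.828, -0.561, -0.001, 0.003]
force: [0.3, -0.4, -2.1]
finger_gap: 0.0097
t 23.3 tcp [ 0.5345 -0.2682  0.1898] jaw yaw -2.762 q [-0.14  0.26 -0.22  0.   -1.1   0.51] F [ 0.3 -0.4 -2.1] gap 0.0097
n 1198 centre [ 0.5337 -0.2649  0.1485] rel tcp [-0.001   0.0034 -0.0416] med 0.0009 0.98
normal [-0.93  -0.366  0.015] yaw(-z) 0.375 tilt deg 0.88 roll deg 0.33 lowest z 0.0905
(array([ 0.50788178, -0.28084219,  0.38322072]), 1084, np.float64(0.001036319007862451), np.float64(0.0017073039435704085))
```

View pics/c23.png

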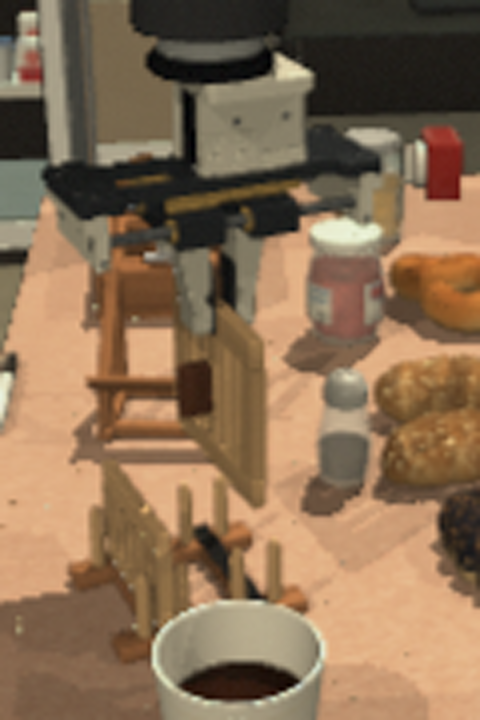

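View pics/c24.png

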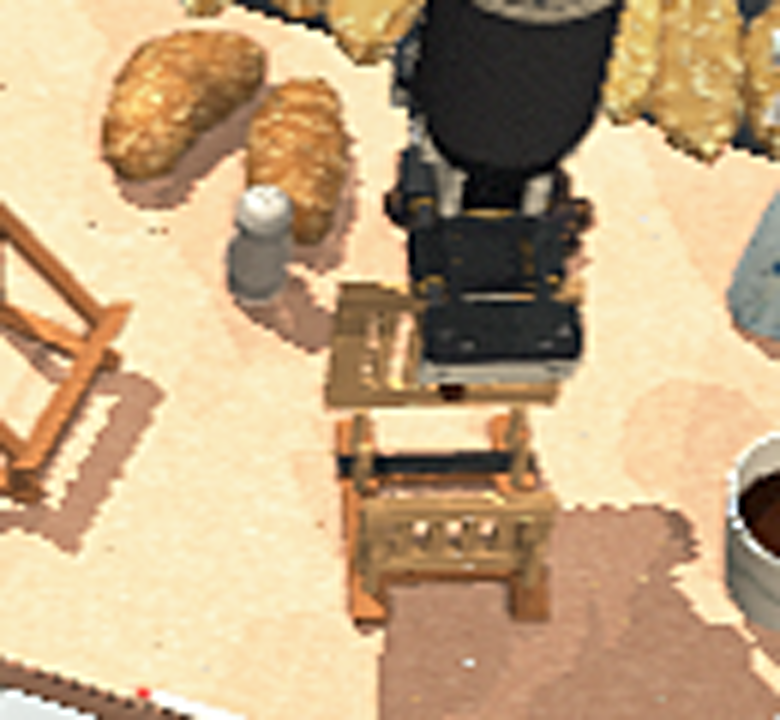

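```bash
python3 -m jog '[{"dx":0.2,"dy":-0.2,"dz":0,"spin":0},{"dx":0.42,"dy":-0.39,"dz":0,"spin":0.005},{"dx":0.42,"dy":-0.39,"dz":-1,"spin":0.005},{"dx":0.42,"dy":-0.39,"dz":-2.4,"spin":0.005},{"dx":0.42,"dy":-0.39,"dz":-2.4,"spin":0.005},{"dx":0.42,"dy":-0.39,"dz":-2.4,"spin":0.005}]' 0 40;  python3 st.py;python3 - <<'E'
from plate import *
for n in('top','side'): snap(n,n+'16')
crop(np.load('pics/side16.npz')['im'],210,330,150,310,5,'pics/c25.png')
t=get_obs()['tcp_pos'];x,R1=fitheld('16',t,.38,t[2]-.0416)
d=np.array([.5376,-.2689])-x[:2];n=np.array([np.cos(.382),np.sin(.382)]);b=x-.058*R1[:,0]
print('err centre along n',d@n,'along slot',d@[-n[1],n[0]],'bottom err n',(np.array([.5376,-.2689])-b[:2])@n)
E
```

```text
time_s: 24.15
tcp_pos: [0.5388, -0.2723, 0.1659]
ee_rot: [0.829, -0.559, -0.001, 0.003]
force: [1.1, -0.1, -3.8]
finger_gap: 0.0097
t 24.15 tcp [ 0.5388 -0.2723  0.1659] jaw yaw -2.757 q [-0.14  0.29 -0.23  0.   -1.05  0.52] F [ 1.1 -0.1 -3.8] gap 0.0097
n 1170 centre [ 0.538  -0.2689  0.1227] rel tcp [-0.0012  0.0034 -0.0437] med 0.0009 0.96
normal [-0.927 -0.374  0.016] yaw(-z) 0.383 tilt deg 0.94 roll deg 0.58 lowest z 0.0647
err centre along n -0.00032609044326423593 along slot 0.0001728589480151624 bottom err n 0.0006218387937693072
```

View pics/c25.png

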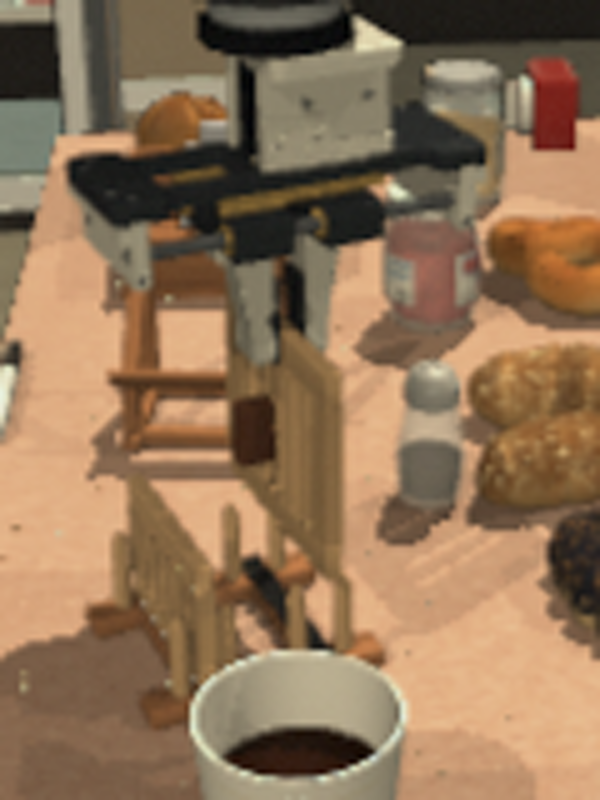

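```bash
python3 -m jog '[{"dx":0,"dy":0,"dz":-1,"spin":0},{"dx":0,"dy":0,"dz":-2,"spin":0},{"dx":0,"dy":0,"dz":-3,"spin":0},{"dx":0,"dy":0,"dz":-4,"spin":0},{"dx":0,"dy":0,"dz":-4.4,"spin":0},{"dx":0,"dy":0,"dz":-4.4,"spin":0}]' 0 40;  python3 st.py;python3 - <<'E'
from plate import *
for n in('top','side'): snap(n,n+'17')
crop(np.load('pics/side17.npz')['im'],210,330,150,310,5,'pics/c26.png')
t=get_obs()['tcp_pos'];x,R1=fitheld('17',t,.38,t[2]-.0437)
E
```

```text
time_s: 25.0
tcp_pos: [0.539, -0.2723, 0.122]
ee_rot: [0.829, -0.559, -0.001, 0.003]
force: [-0.1, -0.1, -2.2]
finger_gap: 0.0096
t 25.0 tcp [ 0.539  -0.2723  0.122 ] jaw yaw -2.757 q [-0.14  0.33 -0.29  0.01 -0.96  0.52] F [-0.1 -0.1 -2.2] gap 0.0096
n 1385 centre [ 0.5369 -0.2697  0.0721] rel tcp [-0.0025  0.0027 -0.0506] med 0.0021 0.75
normal [-0.921 -0.386  0.058] yaw(-z) 0.397 tilt deg 3.32 roll deg -0.63 lowest z 0.0142
```

View pics/c26.png

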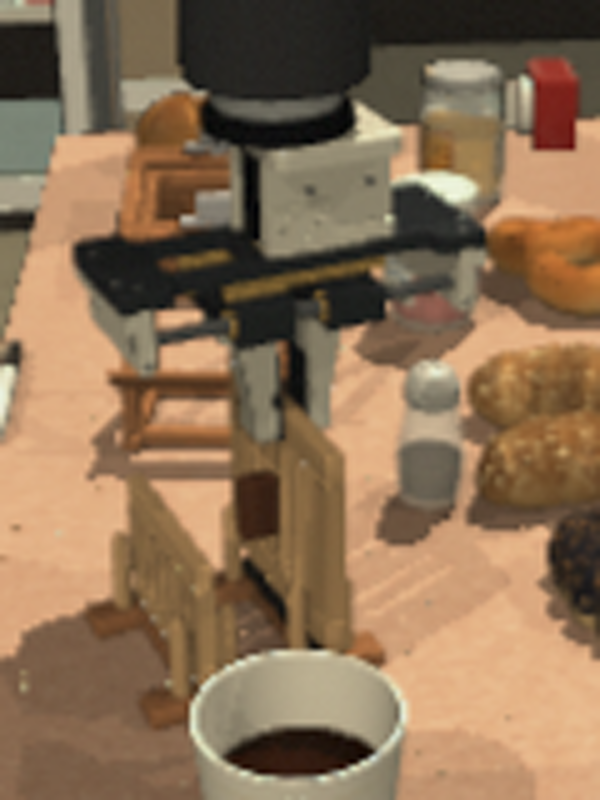

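```bash
python3 -m jog '[{"dx":0,"dy":0,"dz":-0.3,"spin":0},{"dx":0,"dy":0,"dz":-0.5,"spin":0},{"dx":0,"dy":0,"dz":-0.5,"spin":0}]' 0 15;  python3 st.py
```

```text
time_s: 25.48
tcp_pos: [0.5393, -0.2724, 0.1175]
ee_rot: [0.829, -0.559, -0.0, 0.003]
force: [1.0, -0.1, -3.1]
finger_gap: 0.0098
t 25.48 tcp [ 0.5393 -0.2724  0.1175] jaw yaw -2.757 q [-0.14  0.33 -0.29  0.01 -0.95  0.52] F [ 1.  -0.1 -3.1] gap 0.0098
```

```bash
python3 -m jog '[{"dx":0,"dy":0,"dz":-0.2,"spin":0},{"dx":0,"dy":0,"dz":-0.3,"spin":0},{"dx":0,"dy":0,"dz":-0.3,"spin":0}]' 0 15;  python3 st.py;python3 -m jog '[{"dx":0,"dy":0,"dz":-0.2,"spin":0},{"dx":0,"dy":0,"dz":-0.3,"spin":0},{"dx":0,"dy":0,"dz":-0.3,"spin":0}]' 0 15;  python3 st.py
```

```text
time_s: 25.85
tcp_pos: [0.5392, -0.2723, 0.1144]
ee_rot: [0.829, -0.559, -0.001, 0.003]
force: [0.3, 0.3, -2.5]
finger_gap: 0.0099
t 25.85 tcp [ 0.5392 -0.2723  0.1144] jaw yaw -2.757 q [-0.14  0.34 -0.3   0.01 -0.94  0.52] F [ 0.3  0.3 -2.5] gap 0.0099
time_s: 26.22
tcp_pos: [0.5398, -0.2722, 0.1135]
ee_rot: [0.83, -0.558, 0.0, 0.002]
force: [-3.0, 5.3, 12.2]
finger_gap: 0.0101
t 26.23 tcp [ 0.5398 -0.2722  0.1135] jaw yaw -2.756 q [-0.14  0.34 -0.3   0.01 -0.94  0.52] F [-3.   5.3 12.2] gap 0.0101
```

Contact with +12 N at TCP 0.1135 (floor). Check before letting go.

Run:
```python
from plate import *
for n in('top','side'): snap(n,n+'18')
crop(np.load('pics/side18.npz')['im'],210,330,150,310,5,'pics/c27.png')
crop(np.load('pics/top18.npz')['im'],270,400,180,300,6,'pics/c28.png')
A=pts('18');n=np.array([np.cos(.382),np.sin(.382)]);s=np.array([-n[1],n[0]]);d=A[:,:2]-[.5376,-.2689]
k=(np.abs(d@n)<.012)&(np.abs(d@s)<.064)&(np.abs(d@s)>.018)&(A[:,2]>.065)&(A[:,2]<.16)
P=A[k];print(len(P),'top z pct',np.percentile(P[:,2],[50,95,99]).round(4))
for a,b in((-.064,-.03),(.03,.064)):
    q=P[(P[:,:2]-[.5376,-.2689])@s>a];q=q[(q[:,:2]-[.5376,-.2689])@s<b];print(np.percentile(q[:,2],[95,99]).round(4))
```

```text
440 top z pct [0.1018 0.1305 0.1328]
[0.1305 0.1314]
[0.1313 0.1334]
```

View pics/c27.png

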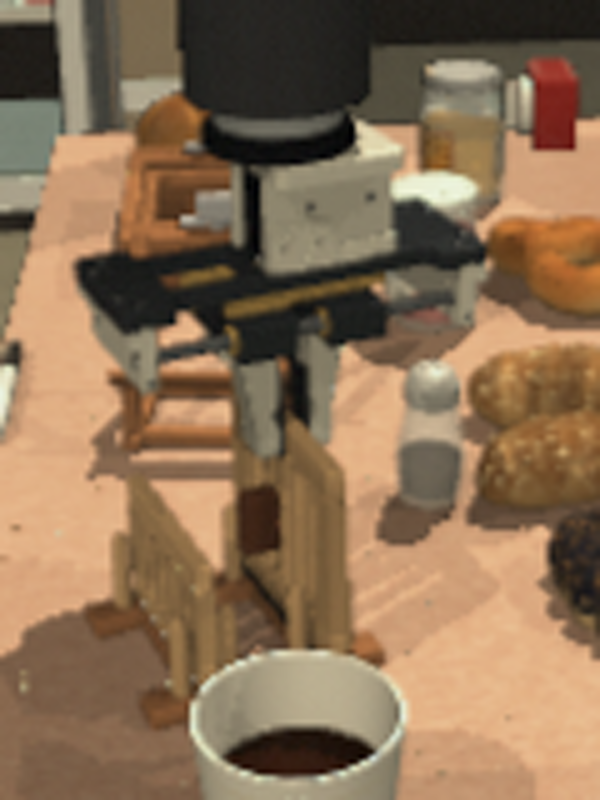

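View pics/c28.png

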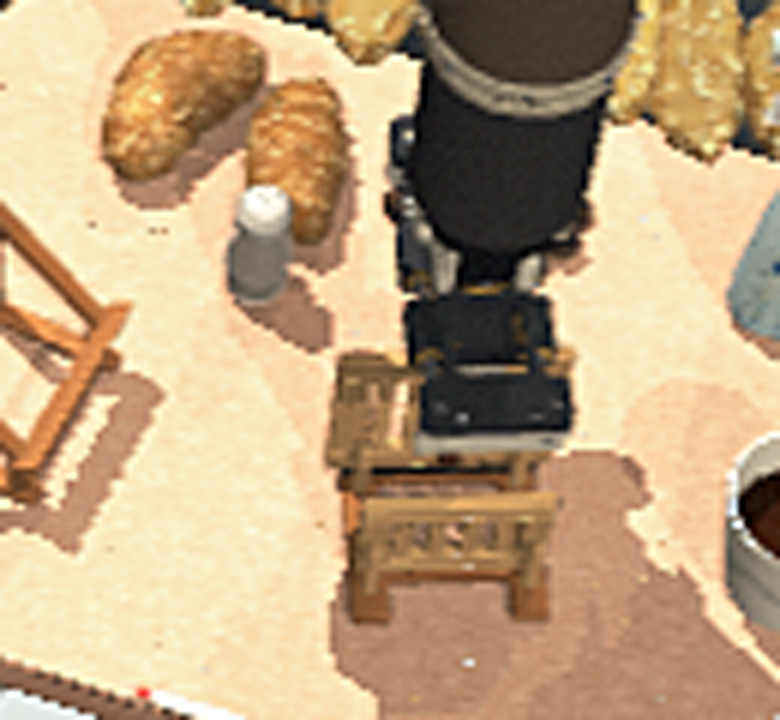

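```bash
python3 -m jog '[{"dx":0,"dy":0,"dz":0,"spin":0},{"dx":0,"dy":0,"dz":0,"spin":0},{"dx":0,"dy":0,"dz":0,"spin":0},{"dx":0,"dy":0,"dz":2,"spin":0},{"dx":0,"dy":0,"dz":6,"spin":0},{"dx":0,"dy":0,"dz":12,"spin":0},{"dx":0,"dy":0,"dz":16,"spin":0},{"dx":0,"dy":0,"dz":16,"spin":0}]' 0.4;  python3 -m jog '[{"dx":-3,"dy":6,"dz":0,"spin":0},{"dx":-6,"dy":12,"dz":2,"spin":0},{"dx":-6,"dy":15,"dz":2,"spin":0},{"dx":-6,"dy":15,"dz":2,"spin":0}]'; python3 st.py
python3 - <<'E'
from plate import *
for n in('top','side'): snap(n,n+'19')
crop(np.load('pics/side19.npz')['im'],210,350,150,310,5,'pics/c29.png')
crop(np.load('pics/top19.npz')['im'],130,400,150,300,2.9,'pics/c30.png')
x,R1=fitheld('19',np.array([.5376,-.2689,.1]),.382,.072)
E
```

```text
time_s: 27.32
tcp_pos: [0.5415, -0.2729, 0.2774]
ee_rot: [0.83, -0.558, 0.004, 0.001]
force: [0.6, 0.0, -1.1]
finger_gap: 0.0354
time_s: 27.82
tcp_pos: [0.481, -0.1209, 0.2975]
ee_rot: [0.83, -0.557, 0.004, 0.001]
force: [0.4, -0.1, -0.5]
finger_gap: 0.0353
t 27.82 tcp [ 0.481  -0.1209  0.2975] jaw yaw -2.753 q [ 0.16  0.01 -0.26  0.01 -1.29  0.23] F [ 0.4 -0.1 -0.5] gap 0.0353
n 1804 centre [ 0.5372 -0.2694  0.0672] rel tcp [-0.0004 -0.0005 -0.0328] med 0.002 0.72
normal [-0.921 -0.387  0.037] yaw(-z) 0.397 tilt deg 2.13 roll deg -0.16 lowest z 0.0092
```

View pics/c29.png

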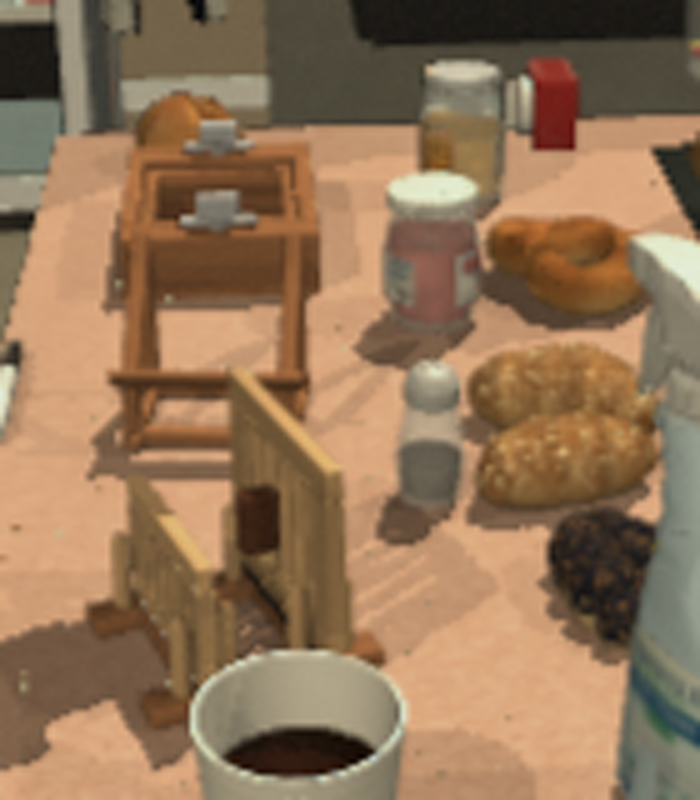

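View pics/c30.png

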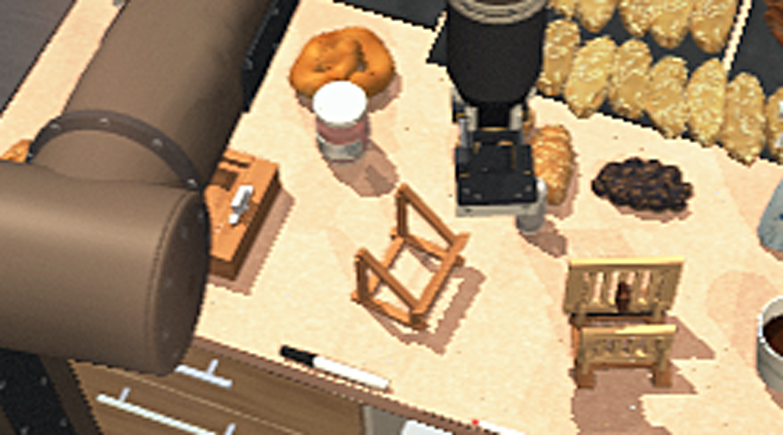

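Run:
```python
from plate import *
A=pts('19');n=np.array([np.cos(.382),np.sin(.382)]);s=np.array([-n[1],n[0]]);d=A[:,:2]-[.5376,-.2689]
P=A[(np.abs(d@n)<.015)&(np.abs(d@s)<.064)&(A[:,2]>.1)]
print('top edge z',np.percentile(P[:,2],[95,99]).round(4))
print(job_done()); print(get_obs()['time_s'])
```

```text
top edge z [0.1332 0.1373]
the job is handed in; nothing more can be done
None
the job is handed in; nothing more can be done
```

I finished the whole sequence and handed the job in after about 28 s; no verdict was reported.

- **Buttons:** I gripped each one by its fin and turned it to about +1.57 rad. The last side picture shows both lying along the ends of the box. While turning the left one I overshot by about 0.1 rad, to or just past its stop at 1.65. I turned it back, and forces stayed low.
- **Cover on the stand:** I lifted the cover by its rib, tipped it onto the arms and let go. The camera fit put its centre at 94 mm height and 44° tilt, against 94.5 mm and 45° expected.
- **Cover in the rack:** I took it by its raised edge, pivoted it upright on the lip and lowered it into the free slot. At the bottom it met 12 N of contact force, and I let go there.

**Last checks:** the cover stands upright, about 2° off vertical, in the middle of the slot with the gripper well clear. Its top edge measured about 131 mm before release and about 133 mm (noisy) after, against 130 mm expected. The final pose fit disagreed: it put the lower edge at 9 mm instead of 14 mm, probably because points on the dowels and rack got mixed in.

In the last pictures the jam jar, honey jar, shaker, mug and rolls I could see were standing as before. I judged them by eye and did not measure them.

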